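# Push the cheese stick under the spring flap of the keeper

### The job

Put the cheese stick away in the keeper without picking it up: with one fingertip press the red ledge down and hold it, so that the spring flap stays wide open, and meanwhile with the other fingertip push the stick along the deck under the open flap until it drops flat into the pocket. Then let the flap spring fully shut behind it. Do not lift the stick, do not let the flap come down on it, and leave the other things on the table alone.

Things in the scene. Friction and masses are not known exactly. Their poses are not given: they have to be found in the camera images.
- keeper: Cheese keeper, fixed to the table: steel base plate 252 x 120 x 4 mm with a white deck and behind it a grey pocket with a clear roof (top 67 mm high). Origin: on the table top, in the plane of the flap, under the deck's centre line. x runs along the deck into the pocket (away from the robot), y to the left, z up. Positions given as 'keeper' below are in this frame, mm.
- deck (a point): Front end of the deck on its centre line, on its top (keeper x -160, y 0, z 34). The deck is level, top at z 34, and ends at x = -16 in a sheer 30 mm drop to the pocket floor. Two guides at its sides, 30 mm apart inside, 6 mm high (tops z 40), run along x to x = -4.
- gate (a point): Point in the flap's plane at deck level (keeper x 0, y 0, z 34). The flap swings sideways within its own plane, x = -2 to +1, so pushing the stick against it does not open it. Behind it, at x = 3, is the mouth of the pocket, roof underside at z 64.
- pocket (a point): Point on the pocket floor in the middle of its length (keeper x 34, y 0, z 4). The floor spans x = -16 to +84 and is 34 mm wide.
- shaft (a point): Front end of the flap's hinge shaft (keeper x -156, y 36, z 42), 8 mm thick, parallel to keeper x up to the flap. Two bearing blocks 14 mm wide in y and 8 mm long, tops at z 48, hold it at x = -151 and x = -9.
- flap (a joint): Angle of the red flap and ledge, one rigid piece: 0 = shut, 0.90 = fully open, at the stop. The shutter, 55 x 28 x 3 mm, reaches from the shaft across the deck's end, lower edge 2 mm above deck level. Fully open that edge slopes up from the shaft: 24 mm or more above the deck between the guides; top corner at z 98. Spring-shut: 1.5 N on the ledge starts it, 4 N holds it open.
- ledge (a point): Centre of the ribbed upper face of the red ledge, 32 mm out from the shaft axis. Plate 44 mm wide from the shaft outward, 3 mm thick, keeper x = -145 to -6. Shut, it rises outward at 40 degrees (this point y 60, z 64; outer edge y 73, z 73). Pressed to the stop it dips 12 degrees (this point y 68, z 37); a tip at y 68 then stands at z 39 to 41. A tip may slide on it along x.
- cheese_stick: Pale yellow stick of hard cheese, 23 x 70 x 20 mm (x, y, z), 40 g, lying on the deck between the guides with its long y axis along the keeper's x axis. Origin: centre of its underside.
- cheese_slice_1: Slice of cheese 89 x 67 x 11 mm on the yellow board at the left. Bystander. Origin: centre of its underside.
- cheese_slice_2: Slice of cheese 81 x 65 x 12 mm on the yellow board at the left. Bystander. Origin: centre of its underside.
- cheese_block: Upright block of cheese 101 x 69 x 98 mm standing to the right of the keeper. Bystander. Origin: centre of its underside.
- cheese_big: Long block of cheese 91 x 211 x 67 mm at the far right. Bystander. Origin: centre of its underside.
- spice_3: Spice jar with green cap, 46 mm wide, 105 mm tall, standing beside the keeper. Bystander. Origin: centre of its underside.
- spice_1: Spice jar with yellow cap, 42 mm wide, 96 mm tall, standing beside the keeper. Bystander. Origin: centre of its underside.
Not all that is in view belongs to the job. Of the things like the cheese_stick, leave any that is green; of the rest the smaller one is meant.

How it is judged (in metres and radians):
On the way, in this order (a step that is already met when the one before it is completed fails the run):
1. the flap is held open by a fingertip on its ledge while the stick still lies on the deck in front of it (value of joint flap above 0.6 rad and contact force between the fingers and keeper above 0.3 N and x of cheese_stick in the frame of keeper below -0.03 m), for 0.2 s.
2. with the flap still held open by a finger, another finger pushes the stick's front end under it (value of joint flap above 0.5 rad and contact force between the fingers and keeper above 0.3 N and contact force between the fingers and cheese_stick above 0.02 N and x of cheese_stick in the frame of keeper above -0.027 m).
At the end, for the whole second after the job is handed in: The stick lies flat (within 0.15 rad) and at rest on the pocket floor (underside below z = 12 mm), its centre within 30 mm of the middle of the pocket, and the flap is shut (below 0.05 rad) (value of joint flap below 0.05 rad and horizontal distance between cheese_stick and pocket below 0.03 m and height (world z) of cheese_stick below 0.012 m and angle between cheese_stick's own z axis and vertical below 0.15 rad and linear speed of cheese_stick below 0.02 m/s); the robot touches nothing.
It fails at once if the cheese stick is lifted off the deck (its origin more than 10 mm above the deck level) (z of cheese_stick in the frame of gate above 0.01 m).
It fails at once if a bystander is moved more than 20 mm (distance of any of cheese_slice_1, cheese_slice_2, cheese_block, cheese_big, spice_3, spice_1 from where it was at the start of the episode above 0.02 m).
It fails at once if the flap comes down on the stick: it is less than half open while the stick is under it and not yet down in the pocket (value of joint flap below 0.45 rad and x of cheese_stick in the frame of keeper above -0.025 m and height (world z) of cheese_stick above 0.014 m).
It also fails if it takes over 40 s, if anything falls off the work surface, if the arm or the gripper's body presses on something with over 40 N, if the wrist force passes 120 N, or if a joint passes its speed limit or range.

### The arm

A 6-joint arm with a two-finger parallel gripper is mounted at the origin on a cart in front of the work surface, level with it; the furniture and walls round the work are solid. World frame = base frame: x ahead of the robot, y to its left, z up, the work surface at z = 0. Lengths are in mm, angles in rad, forces in N, time in s.
With the tool pointing down it reaches from about 275 to 725 mm from the base axis. Payload 15.9 kg.
Tool frame: the origin (TCP) lies midway between the tips of the shut fingers; the grasp point (between the pads) lies 19 mm behind it (arm.hold_point_z is the z of the grasp point in the tool frame, in mm); z points along the fingers, y is the line along which they close (so a half turn about z gives the same grasp; the last joint's range is limited). The gripper opens to 85 mm and grips with 20 to 120 N. Pads are 22 mm wide; open, the fingers measure 114 mm over their backs; the gripper's body (76 mm by 85 mm) begins 54 mm behind the grasp point. The pads swing forward as they close: fully open they stand 13 mm farther back than shut.
Start: joints at [-1.102, 0.213, -0.034, 1.323, 0, 1.571], TCP at [225.9, -446.043, 198.406] pointing down, gripper open.
Joint ranges: [-2.98, 2.98], [-0.74, 1.72], [-1.14, 1.35], [-2.1, 2.04], [-1.57, 1.44], [-3.14, 3.14]. Speed limits (rad/s): [1.89, 1.89, 2.39, 2.57, 3.14, 3.14].

### API

Orientations are given as a unit quaternion [w, x, y, z].
In Python, from station import arm gives the robot as it stands.
- The arm moves only by the tool arm_command, never from a script. Its argument "rows" is a list of rows, each an object of numbers: "tx", "ty", "tz": the shift along the tool's x, y, z scaled (see below); "wx", "wy", "wz": the turn, a rotation vector about the tool's x, y, z scaled (see below). A call has 1 to 5 rows; each row is the pose to reach, as a shift and turn from the pose commanded when the call began, along the tool's axes at that moment; what a row does not reach only later rows make up. The controller multiplies each number of a shift by 25 cm and each number of a turn by 90 degrees. A row lasts 1/10 s, in which the tool goes at most 50 mm and 8.59 degrees, less where a joint would pass 70% of its speed; a pose out of reach is approached as far as the arm can. A call with a number of a shift or a turn outside -1 to 1 is refused whole. A call with a gripper value outside its range is refused whole. "jaw" is the opening, from 0 (shut) to 1 (fully open), set as the call begins (left out, the last holds). The fingers move at their own pace and stop on an object; "newtons" is the grip in N (left out, the last holds). Time passes only in rows, so rows that repeat a pose let the fingers close. It gives the time, the measured TCP pose, the force, the opening and the grip force at its end, in the units of the state.
- arm.state(): the state, without advancing time (a new reading comes with each control period).
- arm.snapshot(name): name is "scene" or "side" or "wrist"; returns a dict with "image" (480x640x3 uint8, blue, green, red), "vertical_fov" (degrees; the focal length in pixels is half the picture's height over the tangent of half this angle, whatever the lens; pixels are square), "cx", "cy" (the principal point, pixels), "R" (3x3) and "t" (3): a world point X has camera coordinates R X + t. Camera axes: x right, y down, z forward; pixel columns grow to the right and rows downward; lengths in mm; the calibration is good to about 2 mm. The wrist camera is an equidistant fisheye: a pixel r from the principal point sees the ray r / f radians off the axis. A picture is of the moment at which its call begins. There is no depth.
- arm.sign_off(): hands the job in; it is judged then, once.
The state is a dict: "time_s": time; "joint_pos": joint angles; "dq": joint speeds; "effort": joint torques, N m; "position": TCP position; "tcp_rot": TCP orientation; "contact_force": force on the tool from outside, world axes, zero at the start; "torque": the same for the moment, N m; "width": finger opening in mm; "grasp_force": force on a finger pad.
Only numpy, scipy, OpenCV 4.12 (cv2) and the standard library are available. Lean on these libraries where they do the work, as an engineer would, in place of code of your own. Each camera call takes 0.05 s, during which the arm holds its last target. There are 200 camera calls.

## Working session

There is one attempt and no reset: what is moved stays moved. The work goes in short steps, Python scripts to look and compute and a tool call to move; the robot and the scene stay as the last step left them, time stands still between calls to the robot, and variables do not carry over. Pictures are saved under pics/ and viewed, at most 10 in all, crops included, and the job is handed in when it is done.

Besides the shell and the picture viewer there is one more tool, called after "Call:" in YAML: its name, and indented under it one key for each argument. arm_command: Moves the arm, as the interface text tells. Shifts and turns lie within -1 to 1; 1 stands for 25 cm of shift or 90 degrees of turn. Its arguments: {"type":"object","properties":{"rows":{"type":"array"},"jaw":{"type":"number"},"newtons":{"type":"number"}},"required":["rows"]}

```bash
mkdir -p pics; ls
python3 - <<'E'
from station import arm
import cv2,pickle
s=arm.state();print({k:s[k] for k in('time_s','position','tcp_rot','width','contact_force')},arm.hold_point_z)
d={}
for n in('scene','side','wrist'):
    d[n]=arm.snapshot(n);cv2.imwrite(f'pics/{n}0.png',d[n]['image']);print(n,d[n]['vertical_fov'],d[n]['R'],d[n]['t'])
pickle.dump(d,open('s0.pkl','wb'))
E
```

```text
pics
{'time_s': 0.0, 'position': array([ 225.73303183, -445.72825256,  197.89066195]), 'tcp_rot': array([-5.59400001e-04,  9.72657593e-01,  2.32243134e-01, -1.41032855e-04]), 'width': 85.20405924870839, 'contact_force': array([-0.25261013,  0.2908135 , -0.7629748 ])} -18.700000000000003
scene 46.538101793225984 [[-0.58137483 -0.81361703 -0.00553465]
 [-0.37576149  0.27452365 -0.8851215 ]
 [ 0.72166932 -0.51250765 -0.46532709]] [ 275.47023709  269.30449195 1259.73375111]
side 56.140993999354365 [[-0.97031736 -0.24161867 -0.01022939]
 [-0.13917539  0.59250731 -0.79345151]
 [ 0.19777369 -0.7684761  -0.6085475 ]] [ 517.22634576  145.84694718 1025.29992011]
wrist 65.70646984690485 [[ 0.45238523 -0.89182088 -0.00176984]
 [-0.85805454 -0.43579611  0.27170601]
 [-0.24308438 -0.12139717 -0.96237867]] [-498.78308655  -36.11100565  377.99809841]
```

View pics/scene0.png

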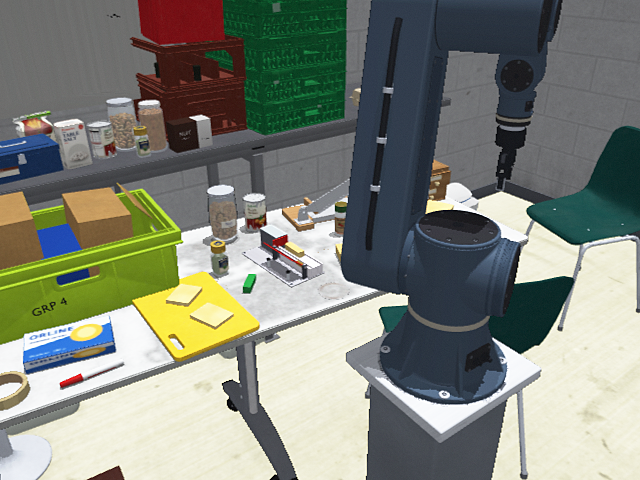

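View pics/side0.png

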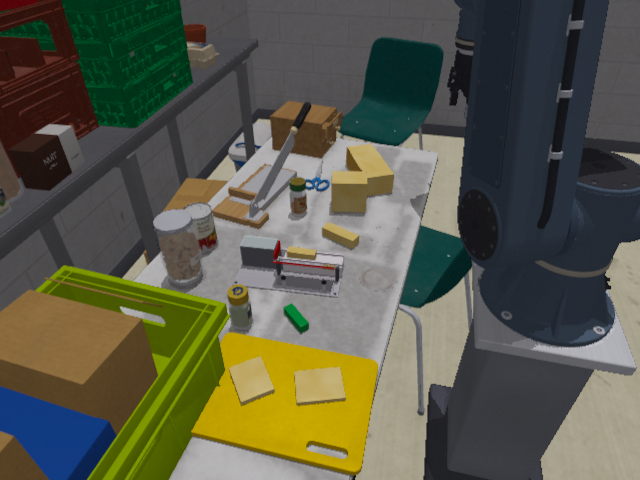

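The scene picture shows the keeper near (285,258) and the robot at the right. In the side picture the keeper is near (290,265) with the stick on its deck at (300,253), the loose stick at (340,235), the green one at (296,317) and the jars at (298,195) and (240,305).

```bash
cat > h.py <<'E'
import numpy as np,cv2,pickle
def f(d): return 240/np.tan(np.radians(d['vertical_fov'])/2)
def ray(d,p,fish=False):
    v=np.array([p[0]-d['cx'],p[1]-d['cy']])/f(d)
    if fish:
        r=np.linalg.norm(v); c=np.r_[v/r*np.sin(r),np.cos(r)] if r>0 else np.array([0,0,1.])
    else: c=np.r_[v,1]
    R=np.array(d['R']);return -R.T@np.array(d['t']),R.T@c
def onz(d,p,z,fish=False):
    o,v=ray(d,p,fish);return o+v*(z-o[2])/v[2]
def proj(d,X,fish=False):
    c=np.array(d['R'])@np.array(X,float)+np.array(d['t'])
    if fish:
        n=np.hypot(c[0],c[1]);u=c[:2]/n*np.arctan2(n,c[2])
    else:u=c[:2]/c[2]
    return u*f(d)+[d['cx'],d['cy']]
E
python3 - <<'E'
from h import *
d=pickle.load(open('s0.pkl','rb'))
a=cv2.resize(d['side']['image'][228:300,230:350],(800,480),interpolation=cv2.INTER_CUBIC)
cv2.imwrite('pics/c1.png',a)
for p in((238,288),(338,293),(344,255),(255,236),(296,317),(340,235),(240,320),(298,212)):print(p,onz(d['side'],p,0).round())
E
```

```text
(238, 288) [688. 133.  -0.]
(338, 293) [456.  95.  -0.]
(344, 255) [469. -42.   0.]
(255, 236) [718. -64.   0.]
(296, 317) [531. 188.   0.]
(340, 235) [ 496. -121.    0.]
(240, 320) [647. 225.   0.]
(298, 212) [ 636. -200.    0.]
```

View pics/c1.png

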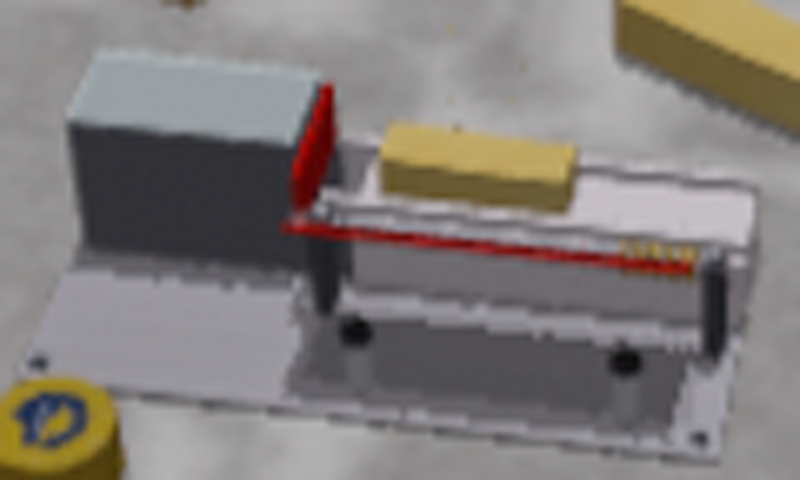

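The crop shows the keeper from its left: ledge along the near side, the flap at crop (315,150), the stick at (480,170) midway along the deck. I'll go over it for a better view with the wrist camera.

Call:
arm_command:
  rows:
    - {"tx": 0.7, "ty": -0.4, "tz": -0.07}
    - {"tx": 0.7, "ty": -0.4, "tz": -0.07}
    - {"tx": 0.7, "ty": -0.4, "tz": -0.07}
    - {"tx": 0.7, "ty": -0.4, "tz": -0.07}
    - {"tx": 0.7, "ty": -0.4, "tz": -0.07}

```text
validation failed for argument at $.ro...
```

Call:
arm_command:
  rows:
    - {"tx": 0.7, "ty": -0.4, "tz": -0.07}
    - {"tx": 0.7, "ty": -0.4, "tz": -0.07}
    - {"tx": 0.7, "ty": -0.4, "tz": -0.07}
    - {"tx": 0.7, "ty": -0.4, "tz": -0.07}
    - {"tx": 0.7, "ty": -0.4, "tz": -0.07}

```text
validation failed for argument at $.ro...
```

Call:
arm_command:
  rows:
    - {"tx": 0.7, "ty": -0.4, "tz": -0.07, "wz": 0.2}
    - {"tx": 0.7, "ty": -0.4, "tz": -0.07, "wz": 0.2}
    - {"tx": 0.7, "ty": -0.4, "tz": -0.07, "wz": 0.2}
    - {"tx": 0.7, "ty": -0.4, "tz": -0.07, "wz": 0.2}
    - {"tx": 0.7, "ty": -0.4, "tz": -0.07, "wz": 0.2}
  jaw: 0.63

```text
validation failed for argument at $.ro...
```

Run:
```python
from station import arm
from h import *
import time
s=arm.state();print({k:s[k] for k in('time_s','position','tcp_rot','width','contact_force','joint_pos')})
d={}
for n in('scene','side','wrist'): d[n]=arm.snapshot(n)
cv2.imwrite('pics/w1.png',d['wrist']['image']);pickle.dump(d,open('s1.pkl','wb'))
```

```text
{'time_s': 0.15, 'position': array([ 225.77773916, -445.84058987,  198.05909382]), 'tcp_rot': array([-3.76264158e-04,  9.72656064e-01,  2.32249924e-01, -1.13500542e-04]), 'width': 85.46022139568424, 'contact_force': array([0.80122738, 0.27189014, 0.14959191]), 'joint_pos': array([-1.10200250e+00,  2.13258677e-01, -3.48216988e-02,  1.32350062e+00,
       -4.60088608e-05,  1.57080970e+00])}
```

View pics/w1.png

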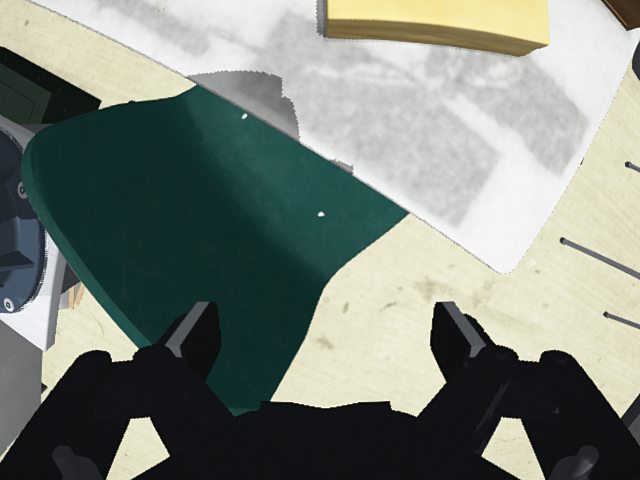

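The moves were refused (rows likely need all six numbers); the picture shows the start pose, fingers at the bottom, tool +x up. I retry with complete rows.

Call:
arm_command:
  rows:
    - {"tx": 0.7, "ty": -0.4, "tz": -0.07, "wx": 0, "wy": 0, "wz": 0}
    - {"tx": 0.7, "ty": -0.4, "tz": -0.07, "wx": 0, "wy": 0, "wz": 0}
    - {"tx": 0.7, "ty": -0.4, "tz": -0.07, "wx": 0, "wy": 0, "wz": 0}
    - {"tx": 0.7, "ty": -0.4, "tz": -0.07, "wx": 0, "wy": 0, "wz": 0}
    - {"tx": 0.7, "ty": -0.4, "tz": -0.07, "wx": 0, "wy": 0, "wz": 0}

```text
time_s: 0.8
position: [339.3, -273.9, 216.6]
tcp_rot: [0.0, 0.972, 0.235, 0.001]
contact_force: [-0.2, -0.5, 0.3]
width: 85.4
grasp_force: 0.0
```

Call:
arm_command:
  rows:
    - {"tx": 0.7, "ty": -0.4, "tz": -0.07, "wx": 0, "wy": 0, "wz": 0}
    - {"tx": 0.7, "ty": -0.4, "tz": -0.07, "wx": 0, "wy": 0, "wz": 0}
    - {"tx": 0.7, "ty": -0.4, "tz": -0.07, "wx": 0, "wy": 0, "wz": 0}
    - {"tx": 0.7, "ty": -0.4, "tz": -0.07, "wx": 0, "wy": 0, "wz": 0}
    - {"tx": 0.7, "ty": -0.4, "tz": -0.07, "wx": 0, "wy": 0, "wz": 0}

```text
time_s: 1.3
position: [450.1, -105.6, 233.5]
tcp_rot: [-0.0, 0.972, 0.235, 0.0]
contact_force: [-1.0, 0.2, -0.4]
width: 85.2
grasp_force: 0.0
```

Call:
arm_command:
  rows:
    - {"tx": 0.7, "ty": -0.4, "tz": -0.07, "wx": 0, "wy": 0, "wz": 0.2}
    - {"tx": 0.7, "ty": -0.4, "tz": -0.07, "wx": 0, "wy": 0, "wz": 0.2}
    - {"tx": 0.7, "ty": -0.4, "tz": -0.07, "wx": 0, "wy": 0, "wz": 0.2}
    - {"tx": 0.7, "ty": -0.4, "tz": -0.07, "wx": 0, "wy": 0, "wz": 0.2}
    - {"tx": 0.7, "ty": -0.4, "tz": -0.07, "wx": 0, "wy": 0, "wz": 0.2}
  jaw: 0.63

```text
time_s: 1.8
position: [560.4, 61.7, 250.2]
tcp_rot: [-0.0, 0.997, 0.079, -0.0]
contact_force: [0.1, -0.5, -0.4]
width: 53.8
grasp_force: 0.0
```

Run:
```python
from station import arm
from h import *
d={}
for n in('scene','side','wrist'): d[n]=arm.snapshot(n)
s=arm.state();print({k:s[k] for k in('time_s','position','tcp_rot','width','contact_force','joint_pos')})
cv2.imwrite('pics/w2.png',d['wrist']['image']);pickle.dump(d,open('s1.pkl','wb'))
```

```text
{'time_s': 1.95, 'position': array([558.7301216 ,  58.44055669, 250.40005923]), 'tcp_rot': array([ 1.72951979e-04,  9.96981372e-01,  7.76397903e-02, -4.21444249e-04]), 'width': 53.88879445423502, 'contact_force': array([0.24710119, 0.17748767, 0.05243548]), 'joint_pos': array([ 1.04416922e-01,  3.47403099e-01,  2.76101504e-01,  1.50034655e+00,
       -3.23279121e-04,  3.09057369e+00])}
```

View pics/w2.png

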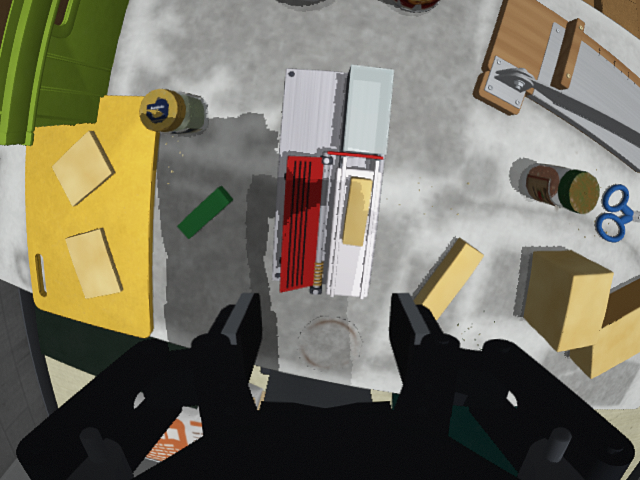

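The wrist picture shows the keeper: ledge corners at (288,157), (279,291), (311,289), (323,157), flap at (330–382,156), stick top at (357,210), deck front end at (331–366,296), bystanders well clear. Joint 6 is near its limit this way round, so I'll use the half turn. Now I measure.

Run:
```python
from h import *
d=pickle.load(open('s1.pkl','rb'))['wrist'];im=d['image']
hsv=cv2.cvtColor(im,cv2.COLOR_BGR2HSV)
def comp(m,seed):
    n,l,st,c=cv2.connectedComponentsWithStats(m);k=l[seed[1],seed[0]]
    mm=(l==k).astype(np.uint8);return mm,st[k]
# stick top face: bright yellow
b=hsv[225,357];print('hsv stick',hsv[210,357],hsv[240,352],hsv[220,300],hsv[200,340])
m=cv2.inRange(hsv,(18,60,215),(32,255,255));mm,st=comp(m,(357,210));print('stick',st)
c=max(cv2.findContours(mm,0,2)[0],key=cv2.contourArea);P=c[:,0].astype(float)
W=np.array([onz(d,p,54,True)[:2] for p in P],np.float32);r=cv2.minAreaRect(W);print('stick rect',r, cv2.boxPoints(r).round(1).tolist())
red=((hsv[...,1]>120)&(hsv[...,2]>60)&((hsv[...,0]<8)|(hsv[...,0]>172))).astype(np.uint8)
red[:150]=0;red[300:]=0;red[:,:275]=0;red[:,392:]=0
# ledge left outer edge z=73: leftmost red per row
L=[];
for v in range(165,286,2):
    u=np.where(red[v])[0].min();L.append(onz(d,(u-.5,v),73,True))
L=np.array(L);vx,vy,x0,y0=cv2.fitLine(L[:,:2].astype(np.float32),2,0,.01,.01).ravel();vx,vy=(vx,vy) if vx>0 else (-vx,-vy)
print('outer edge dir deg',np.degrees(np.arctan2(vy,vx)),'pt',x0,y0)
for nm,p,z in(('ledge front out',(279.5,291),73),('ledge back out',(288,157),73),('flap L top',(330,154),64),('flap R top',(383,155),64),('deck fl',(331,296),34),('deck fr',(366,296),34),('roof fl',(346,153),67),('roof bl',(350,66),67),('roof br',(393,70),67),('plate bl',(286,69),4),('jar3',(530,180),0),('jar1',(170,110),96)):
    print(nm,onz(d,p,z,True).round(1))
```

```text
hsv stick [ 22 112 198] [ 22 113 196] [  0 188  80] [143   5 201]
stick [     0      0    640    480 287822]
stick rect ((390.63909912109375, 78.31597900390625), (973.7496337890625, 1614.334228515625), 10.136859893798828) [[-230.6999969482422, 787.2000122070312], [53.400001525878906, -801.9000244140625], [1012.0, -630.5999755859375], [727.9000244140625, 958.5999755859375]]
outer edge dir deg 4.142206 pt 541.10114 99.24709
ledge front out [472.4  93.9  73. ]
ledge back out [608.  103.1  73. ]
flap L top [616.4  64.4  64. ]
flap R top [624.2  13.5  64. ]
deck fl [458.6  37.3  34. ]
deck fr [464.7  -2.5  34. ]
roof fl [620.   49.5  67. ]
roof bl [704.5  59.2  67. ]
roof br [708.6  18.   67. ]
plate bl [703.9 127.2   4. ]
jar3 [ 633.5 -191.5    0. ]
jar1 [640.1 217.5  96. ]
```

Call:
arm_command:
  rows:
    - {"tx": -0.16, "ty": 0, "tz": 0.12, "wx": 0, "wy": 0, "wz": -0.47}
    - {"tx": -0.16, "ty": 0, "tz": 0.12, "wx": 0, "wy": 0, "wz": -0.47}
    - {"tx": -0.16, "ty": 0, "tz": 0.12, "wx": 0, "wy": 0, "wz": -0.47}
    - {"tx": -0.16, "ty": 0, "tz": 0.12, "wx": 0, "wy": 0, "wz": -0.47}
    - {"tx": -0.16, "ty": 0, "tz": 0.12, "wx": 0, "wy": 0, "wz": -0.47}

```text
time_s: 2.45
position: [518.3, 50.7, 221.2]
tcp_rot: [0.0, 0.904, 0.428, 0.0]
contact_force: [0.3, -0.1, -0.4]
width: 54.0
grasp_force: 0.0
```

Call:
arm_command:
  rows:
    - {"tx": 0, "ty": 0, "tz": 0, "wx": 0, "wy": 0, "wz": -0.47}
    - {"tx": 0, "ty": 0, "tz": 0, "wx": 0, "wy": 0, "wz": -0.47}
    - {"tx": 0, "ty": 0, "tz": 0, "wx": 0, "wy": 0, "wz": -0.47}
    - {"tx": 0, "ty": 0, "tz": 0, "wx": 0, "wy": 0, "wz": -0.47}
    - {"tx": 0, "ty": 0, "tz": 0, "wx": 0, "wy": 0, "wz": -0.47}

```text
time_s: 2.95
position: [518.5, 50.7, 221.1]
tcp_rot: [0.0, 0.688, 0.726, -0.0]
contact_force: [1.0, 0.5, 0.1]
width: 54.1
grasp_force: 0.0
```

Call:
arm_command:
  rows:
    - {"tx": 0, "ty": 0, "tz": 0, "wx": 0, "wy": 0, "wz": -0.47}
    - {"tx": 0, "ty": 0, "tz": 0, "wx": 0, "wy": 0, "wz": -0.47}
    - {"tx": 0, "ty": 0, "tz": 0, "wx": 0, "wy": 0, "wz": -0.47}
    - {"tx": 0, "ty": 0, "tz": 0, "wx": 0, "wy": 0, "wz": -0.47}
    - {"tx": 0, "ty": 0, "tz": 0, "wx": 0, "wy": 0, "wz": -0.47}

```text
time_s: 3.45
position: [518.5, 50.7, 221.1]
tcp_rot: [0.0, 0.38, 0.925, -0.0]
contact_force: [-1.0, -0.5, -0.1]
width: 54.2
grasp_force: 0.0
```

Call:
arm_command:
  rows:
    - {"tx": 0, "ty": 0, "tz": 0, "wx": 0, "wy": 0, "wz": -0.47}
    - {"tx": 0, "ty": 0, "tz": 0, "wx": 0, "wy": 0, "wz": -0.47}
    - {"tx": 0, "ty": 0, "tz": 0, "wx": 0, "wy": 0, "wz": -0.47}
    - {"tx": 0, "ty": 0, "tz": 0, "wx": 0, "wy": 0, "wz": -0.47}
    - {"tx": 0, "ty": 0, "tz": 0, "wx": 0, "wy": 0, "wz": -0.47}

```text
time_s: 3.95
position: [518.5, 50.7, 221.1]
tcp_rot: [0.0, 0.021, 1.0, -0.0]
contact_force: [0.0, 0.1, 0.1]
width: 53.7
grasp_force: 0.0
```

Call:
arm_command:
  rows:
    - {"tx": 0, "ty": 0, "tz": 0, "wx": 0, "wy": 0, "wz": -0.08}
    - {"tx": 0, "ty": 0, "tz": 0, "wx": 0, "wy": 0, "wz": -0.08}
    - {"tx": 0, "ty": 0, "tz": 0, "wx": 0, "wy": 0, "wz": -0.08}

```text
time_s: 4.25
position: [518.8, 51.5, 221.1]
tcp_rot: [0.0, -0.037, 0.999, -0.0]
contact_force: [0.5, -0.1, -0.9]
width: 54.1
grasp_force: 0.0
```

Run:
```python
from station import arm
from h import *
d={}
for n in('scene','side','wrist'): d[n]=arm.snapshot(n)
s=arm.state();print({k:s[k] for k in('time_s','position','tcp_rot','width','contact_force','joint_pos')})
cv2.imwrite('pics/w3.png',cv2.resize(d['wrist']['image'],(800,600),interpolation=cv2.INTER_CUBIC));pickle.dump(d,open('s2.pkl','wb'))
```

```text
{'time_s': 4.4, 'position': array([519.03213468,  52.15711795, 220.98733315]), 'tcp_rot': array([ 4.49877768e-05, -3.86250324e-02,  9.99253774e-01, -2.46344392e-05]), 'width': 53.75135016961558, 'contact_force': array([-0.02714749, -0.26027407,  0.07842331]), 'joint_pos': array([ 1.00189525e-01,  2.55992390e-01,  7.76390415e-02,  1.39235620e+00,
       -5.47105055e-05,  2.29202365e-02])}
```

View pics/w3.png

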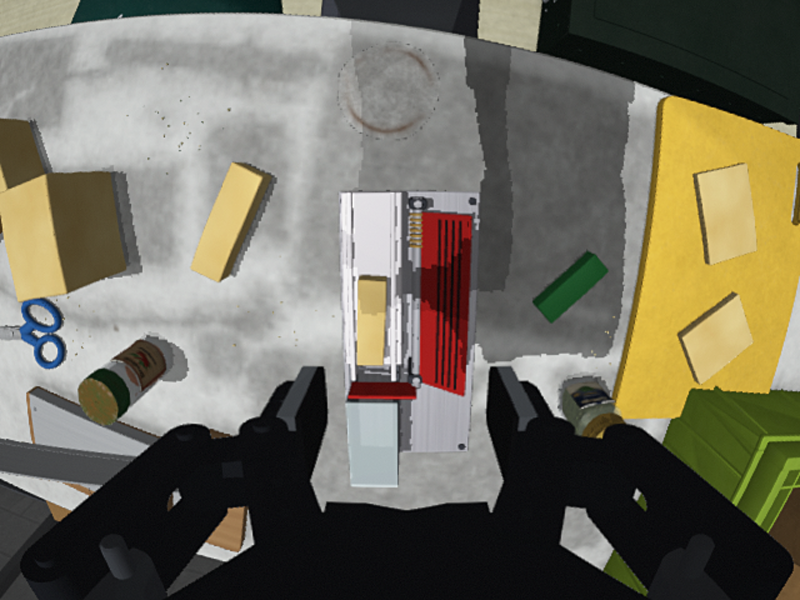

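The view from the half turn shows the keeper nearly aligned: deck front end at (341–405,192), plate corners (480,193), (469,451), ledge outer edge (475,214)–(463,396), stick (358–387, 277–367), flap at (348–415, 390).

```bash
cat > m.py <<'E'
from h import *
def stick(d,z,lo=170):
    im=d['image'];hsv=cv2.cvtColor(im,cv2.COLOR_BGR2HSV);return hsv
E
python3 - <<'E'
from h import *
d=pickle.load(open('s2.pkl','rb'))['wrist'];im=d['image'];hsv=cv2.cvtColor(im,cv2.COLOR_BGR2HSV)
print(hsv[[225,240,255,280],298].tolist(), d['cx'],d['cy'])
m=cv2.inRange(hsv,(15,70,100),(35,255,255));roi=np.zeros_like(m);roi[215:300,280:316]=255;m&=roi
# top face brighter: split
V=hsv[...,2][m>0];print('V pct',np.percentile(V,[2,10,25,50,75,90]))
t=((m>0)&(hsv[...,2]>np.percentile(V,75)-12)).astype(np.uint8)
c=max(cv2.findContours(t,0,1)[0],key=cv2.contourArea)[:,0];print('px bbox',c.min(0),c.max(0))
W=np.array([onz(d,p,54,True)[:2] for p in c],np.float32);r=cv2.minAreaRect(W);print('stick',r,cv2.boxPoints(r).round(1).tolist())
red=((hsv[...,1]>120)&(hsv[...,2]>60)&((hsv[...,0]<8)|(hsv[...,0]>172))).astype(np.uint8);red[:,:334]=0;red[:,385:]=0;red[:165]=0;red[320:]=0
L=[]
for v in range(178,306,2): L.append(onz(d,(np.where(red[v])[0].max()+.5,v),73,True)[:2])
L=np.array(L,np.float32);a=cv2.fitLine(L,cv2.DIST_HUBER,0,.01,.01).ravel();print('ledge',a,np.degrees(np.arctan(a[1]/a[0])),L[0],L[-1])
# plate: nominal points
P={'ledge fo':((475,214),73,(-145,73)),'ledge bo':((463.5,396),73,(-6,73)),'plate fl':((480,193),4,None),'plate bl':((469,451),4,None),'deck fr':((341,192),34,None),'roof br':((350,488),67,None),'roof bl':((397,487),67,None),'flap tl':((416,399),64,None),'flap tr':((348,399),64,None)}
S=[];K=[]
for n,(p,z,k) in P.items():
    X=onz(d,np.array(p)*.8-.1,z,True);print(n,X.round(1))
E
```

```text
[[21, 115, 195], [22, 115, 195], [22, 109, 223], [22, 113, 221]] 325.11431287942105 245.1694569799171
V pct [152. 192. 197. 220. 224. 227.]
px bbox [286 239] [307 291]
stick ((568.5623168945312, 28.127002716064453), (53.63575744628906, 20.33673095703125), 2.5720601081848145) [[541.2999877929688, 37.099998474121094], [542.2000122070312, 16.799999237060547], [595.7999877929688, 19.200000762939453], [594.9000244140625, 39.5]]
ledge [9.9732679e-01 7.3070407e-02 5.3372894e+02 9.8469490e+01] 4.19036 [476.01196   94.059105] [595.04175 102.79274]
ledge fo [469.7  96.5  73. ]
ledge bo [608.7 103.7  73. ]
plate fl [455.6 109.6   4. ]
plate bl [704.3 129.5   4. ]
deck fr [462.9  -2.9  34. ]
roof br [711.1  17.3  67. ]
roof bl [705.8  58.5  67. ]
flap tl [618.3  67.6  64. ]
flap tr [622.9  13.4  64. ]
```

Run:
```python
from h import *
a=np.radians(4.5);Rk=np.array([[np.cos(a),np.sin(a)],[-np.sin(a),np.cos(a)]]);O=np.array([620.2,31.8])
for f_,roi in(('s2.pkl',(215,300,280,316)),('s1.pkl',(170,255,335,378))):
    d=pickle.load(open(f_,'rb'))['wrist'];hsv=cv2.cvtColor(d['image'],cv2.COLOR_BGR2HSV)
    m=np.zeros((480,640),np.uint8);r0,r1,c0,c1=roi;m[r0:r1,c0:c1]=cv2.inRange(hsv,(15,70,100),(35,255,255))[r0:r1,c0:c1]
    c=max(cv2.findContours(m,0,1)[0],key=cv2.contourArea)[:,0]
    W=np.array([Rk@(onz(d,p,54,True)[:2]-O) for p in c],np.float32)
    print('px',c.min(0),c.max(0),'keeper',W.min(0),W.max(0),cv2.minAreaRect(W))
d=pickle.load(open('s1.pkl','rb'));  # side/scene cross-check of origin
for n in('side','scene'):
    X=pickle.load(open('s0.pkl','rb'))[n]
    k=lambda x,y,z:np.r_[O+Rk.T@[x,y],z]
    print(n,[proj(X,k(*q)).round(1).tolist() for q in((-145,73,73),(-6,73,73),(-60,0,54),(-164,88,4),(88,88,4))])
# tips in tool frame from fingers' positions: TCP in keeper
print('TCP keeper',Rk@(np.array([519.0,52.2])-O))
```

```text
px [285 223] [308 292] keeper [-94.51784 -11.23096] [-24.220171  12.341714] ((-58.93109130859375, 0.7028074264526367), (21.81561279296875, 70.50048828125), 87.06413269042969)
px [342 178] [372 245] keeper [-92.53368  -11.785496] [-22.552181  13.273273] ((-57.347450256347656, 0.7680768966674805), (22.240493774414062, 69.93878173828125), 86.66970825195312)
side [[332.8, 268.0], [272.0, 261.7], [301.7, 250.2], [339.7, 295.7], [233.8, 283.9]]
scene [[292.9, 260.0], [263.5, 241.9], [295.2, 246.6], [293.5, 286.3], [242.9, 252.5]]
TCP keeper [-99.28746862  28.2771741 ]
```

The measurements agree: keeper origin (620, 32), yaw 4.5°, stick x −94…−23 in the keeper frame. The TCP goes to keeper (−122, 34) and down.

Call:
arm_command:
  rows:
    - {"tx": 0.09, "ty": 0.024, "tz": 0.14, "wx": 0, "wy": 0, "wz": 0}
    - {"tx": 0.09, "ty": 0.024, "tz": 0.3, "wx": 0, "wy": 0, "wz": 0}
    - {"tx": 0.09, "ty": 0.024, "tz": 0.44, "wx": 0, "wy": 0, "wz": 0}
    - {"tx": 0.09, "ty": 0.024, "tz": 0.52, "wx": 0, "wy": 0, "wz": 0}
    - {"tx": 0.09, "ty": 0.024, "tz": 0.52, "wx": 0, "wy": 0, "wz": 0}

```text
time_s: 4.9
position: [494.3, 56.5, 88.6]
tcp_rot: [-0.002, -0.039, 0.999, -0.0]
contact_force: [0.1, 0.1, 0.1]
width: 54.1
grasp_force: 0.0
```

Run:
```python
from station import arm
from h import *
a=np.radians(4.5);Rk=np.array([[np.cos(a),np.sin(a)],[-np.sin(a),np.cos(a)]]);O=np.array([620.2,31.8])
d={}
for n in('scene','side','wrist'): d[n]=arm.snapshot(n)
s=arm.state();print({k:s[k] for k in('time_s','position','tcp_rot','width','contact_force')})
print(Rk@(s['position'][:2]-O))
A=cv2.resize(d['side']['image'][200:300,220:360],(420,300),interpolation=cv2.INTER_CUBIC)
B=cv2.resize(d['scene']['image'][200:300,220:346],(378,300),interpolation=cv2.INTER_CUBIC)
C=d['wrist']['image'][150:450,120:520]
M=np.zeros((600,800,3),np.uint8);M[:300,:420]=A;M[:300,420:798]=B;M[300:,:400]=C
cv2.imwrite('pics/d1.png',M);pickle.dump(d,open('s3.pkl','wb'))
```

```text
{'time_s': 5.05, 'position': array([497.04221778,  56.84852514,  92.18865666]), 'tcp_rot': array([ 7.47739344e-04, -3.97438454e-02,  9.99209621e-01,  4.37270291e-05]), 'width': 53.9473128054442, 'contact_force': array([-0.10631941, -0.53968574,  0.17663586])}
[-120.81284325   34.63415712]
```

View pics/d1.png

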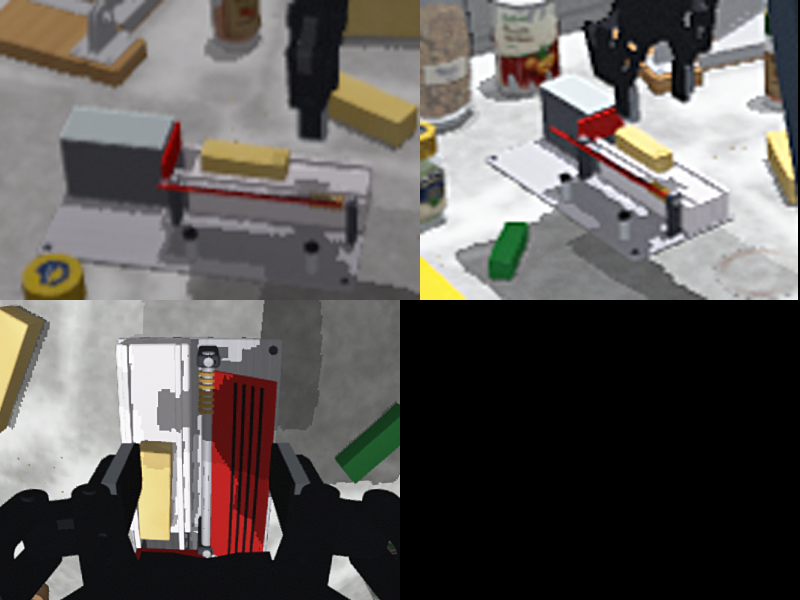

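The composite shows the open fingers high over the keeper, with the stick untouched between guides (wrist tip corners near px (260,293) and (390,293)). I check where those tips are.

```bash
python3 - <<'E'
from h import *
a=np.radians(4.5);Rk=np.array([[np.cos(a),np.sin(a)],[-np.sin(a),np.cos(a)]]);O=np.array([620.2,31.8])
d=pickle.load(open('s3.pkl','rb'))['wrist'];g=cv2.cvtColor(d['image'],cv2.COLOR_BGR2GRAY)
print('cam',-np.array(d['R']).T@d['t'])
for z in(92,98,104):
    print(z,[(Rk@(onz(d,p,z,True)[:2]-O)).round(1).tolist() for p in((242,293),(260,293),(390,293),(408,293))])
k=lambda x,y,z:np.r_[O+Rk.T@[x,y],z]
for z in(92,98):print(z,[proj(d,k(x,y,z),True).round(0).tolist() for x in(-132,-110) for y in(-7.5,7,61,75.5)])
E
python3 - <<'E'
import cv2,pickle
d=pickle.load(open('s3.pkl','rb'))['wrist']
cv2.imwrite('pics/d2.png',cv2.resize(d['image'][270:370,190:460],(800,296),interpolation=cv2.INTER_CUBIC))
E
```

```text
cam [427.59565447  51.59798845 266.32270478]
92 [[-115.9, -8.0], [-116.1, 1.6], [-116.2, 68.3], [-116.0, 77.9]]
98 [[-118.5, -6.5], [-118.7, 2.7], [-118.8, 67.2], [-118.6, 76.4]]
104 [[-121.1, -5.0], [-121.2, 3.8], [-121.3, 66.0], [-121.2, 74.9]]
92 [[241.0, 264.0], [269.0, 264.0], [377.0, 264.0], [406.0, 264.0], [244.0, 303.0], [271.0, 304.0], [375.0, 304.0], [403.0, 304.0]]
98 [[238.0, 267.0], [267.0, 268.0], [379.0, 268.0], [408.0, 268.0], [241.0, 308.0], [269.0, 309.0], [377.0, 309.0], [405.0, 309.0]]
```

View pics/d2.png

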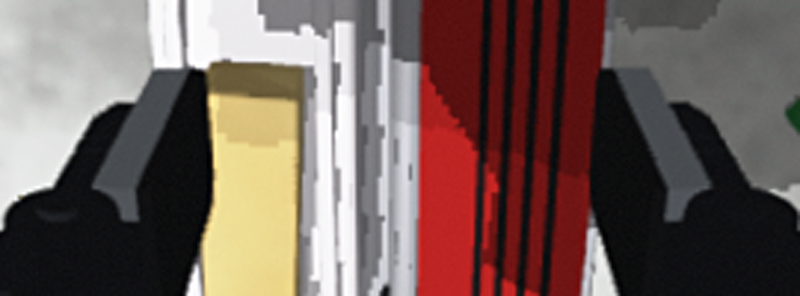

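The crop shows the tip ends at px (252–260,293) left and (390–400,293) right; the separation suggests that they sit well above the TCP height. I triangulate with the fixed cameras.

Run:
```python
from h import *
a=np.radians(4.5);Rk=np.array([[np.cos(a),np.sin(a)],[-np.sin(a),np.cos(a)]]);O=np.array([620.2,31.8])
D=pickle.load(open('s3.pkl','rb'))
k=lambda x,y,z:np.r_[O+Rk.T@[x,y],z]
for z in(97,110,125):print(z,[(n,y,proj(D[n],k(-121,y,z)).round(1).tolist()) for n in('side','scene') for y in(0,68)])
for n,(r0,r1,c0,c1) in(('side',(200,262,300,350)),('scene',(200,250,270,330))):
    im=D[n]['image'].astype(int);dk=(im.max(2)<60)
    print(n);
    for c in range(c0,c1,2):
        r=np.where(dk[r0:r1,c])[0];print((c,int(r.max()+r0)) if len(r) else (c,None),end=' ')
    print()
```

```text
97 [('side', 0, [326.9, 238.5]), ('side', 68, [322.4, 257.3]), ('scene', 0, [308.1, 241.0]), ('scene', 68, [288.8, 248.5])]
110 [('side', 0, [326.9, 234.1]), ('side', 68, [322.4, 252.8]), ('scene', 0, [308.0, 236.8]), ('scene', 68, [288.6, 244.3])]
125 [('side', 0, [327.0, 228.9]), ('side', 68, [322.4, 247.5]), ('scene', 0, [307.9, 232.0]), ('scene', 68, [288.4, 239.4])]
side
(300, None) (302, 202) (304, None) (306, None) (308, None) (310, None) (312, None) (314, None) (316, 227) (318, 235) (320, 244) (322, 245) (324, 245) (326, 245) (328, 235) (330, 229) (332, 227) (334, 212) (336, None) (338, None) (340, None) (342, None) (344, None) (346, None) (348, None) 
scene
(270, 245) (272, 249) (274, 247) (276, 216) (278, 224) (280, 225) (282, 246) (284, 228) (286, 237) (288, 238) (290, 228) (292, 223) (294, 219) (296, 215) (298, 214) (300, 212) (302, 213) (304, 231) (306, 232) (308, 232) (310, 221) (312, 217) (314, 216) (316, 215) (318, 201) (320, None) (322, None) (324, None) (326, None) (328, None)
```

All three cameras put the visible tips at z≈127 with the TCP reading 92, so I descend by feel.

Call:
arm_command:
  rows:
    - {"tx": 0, "ty": 0, "tz": 0.03, "wx": 0, "wy": 0, "wz": 0}
    - {"tx": 0, "ty": 0, "tz": 0.06, "wx": 0, "wy": 0, "wz": 0}
    - {"tx": 0, "ty": 0, "tz": 0.08, "wx": 0, "wy": 0, "wz": 0}
    - {"tx": 0, "ty": 0, "tz": 0.08, "wx": 0, "wy": 0, "wz": 0}

```text
time_s: 5.45
position: [495.8, 56.7, 70.2]
tcp_rot: [-0.001, -0.04, 0.999, -0.0]
contact_force: [0.0, 0.4, -0.2]
width: 54.0
grasp_force: 0.0
```

Call:
arm_command:
  rows:
    - {"tx": 0, "ty": 0, "tz": 0.02, "wx": 0, "wy": 0, "wz": 0}
    - {"tx": 0, "ty": 0, "tz": 0.04, "wx": 0, "wy": 0, "wz": 0}
    - {"tx": 0, "ty": 0, "tz": 0.04, "wx": 0, "wy": 0, "wz": 0}

```text
time_s: 5.75
position: [495.9, 56.8, 60.2]
tcp_rot: [-0.0, -0.04, 0.999, -0.0]
contact_force: [-0.5, 0.8, 0.4]
width: 53.6
grasp_force: 0.0
```

Run:
```python
from station import arm
from h import *
d={}
for n in('scene','side','wrist'): d[n]=arm.snapshot(n)
s=arm.state();print({k:s[k] for k in('time_s','position','width','contact_force')})
A=cv2.resize(d['side']['image'][190:300,220:360],(420,330),interpolation=cv2.INTER_CUBIC)
B=cv2.resize(d['scene']['image'][190:300,220:346],(378,330),interpolation=cv2.INTER_CUBIC)
cv2.imwrite('pics/d3.png',np.hstack([A,B]));pickle.dump(d,open('s4.pkl','wb'))
```

```text
{'time_s': 5.9, 'position': array([496.29926343,  56.81346027,  60.96719152]), 'width': 53.90767744602533, 'contact_force': array([ 0.21379149, -0.93885947,  0.41454111])}
```

View pics/d3.png

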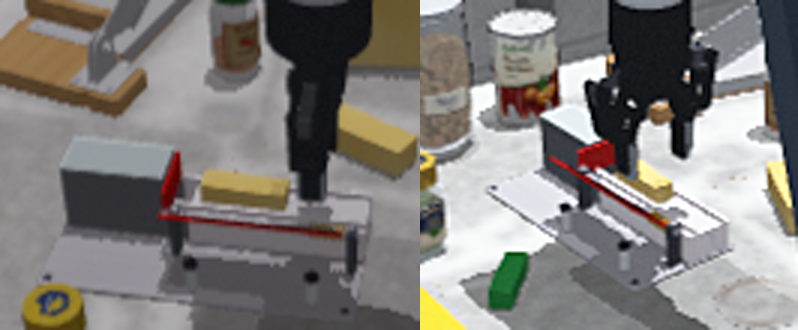

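Still no contact at TCP z 61; the pictures show the tips at z≈96, just over the ledge (scene crop (628,165)) and the pusher behind the stick, body about 110 mm above the tips. I continue down.

Call:
arm_command:
  rows:
    - {"tx": 0, "ty": 0, "tz": 0.03, "wx": 0, "wy": 0, "wz": 0}
    - {"tx": 0, "ty": 0, "tz": 0.05, "wx": 0, "wy": 0, "wz": 0}
    - {"tx": 0, "ty": 0, "tz": 0.06, "wx": 0, "wy": 0, "wz": 0}
    - {"tx": 0, "ty": 0, "tz": 0.06, "wx": 0, "wy": 0, "wz": 0}

```text
time_s: 6.3
position: [495.9, 56.8, 45.4]
tcp_rot: [-0.0, -0.04, 0.999, -0.0]
contact_force: [-0.1, -0.8, 0.8]
width: 54.0
grasp_force: 0.0
```

Call:
arm_command:
  rows:
    - {"tx": 0, "ty": 0, "tz": 0.02, "wx": 0, "wy": 0, "wz": 0}
    - {"tx": 0, "ty": 0, "tz": 0.04, "wx": 0, "wy": 0, "wz": 0}
    - {"tx": 0, "ty": 0, "tz": 0.04, "wx": 0, "wy": 0, "wz": 0}
    - {"tx": 0, "ty": 0, "tz": 0.04, "wx": 0, "wy": 0, "wz": 0}

```text
time_s: 6.7
position: [496.1, 56.8, 35.8]
tcp_rot: [-0.0, -0.04, 0.999, -0.0]
contact_force: [1.3, -0.1, 0.2]
width: 54.1
grasp_force: 0.0
```

Call:
arm_command:
  rows:
    - {"tx": 0, "ty": 0, "tz": 0.02, "wx": 0, "wy": 0, "wz": 0}
    - {"tx": 0, "ty": 0, "tz": 0.04, "wx": 0, "wy": 0, "wz": 0}
    - {"tx": 0, "ty": 0, "tz": 0.04, "wx": 0, "wy": 0, "wz": 0}
    - {"tx": 0, "ty": 0, "tz": 0.04, "wx": 0, "wy": 0, "wz": 0}

```text
time_s: 7.1
position: [496.1, 56.7, 25.8]
tcp_rot: [-0.0, -0.04, 0.999, -0.0]
contact_force: [-0.3, -1.0, 0.5]
width: 53.8
grasp_force: 0.6
```

Call:
arm_command:
  rows:
    - {"tx": 0, "ty": 0, "tz": 0.02, "wx": 0, "wy": 0, "wz": 0}
    - {"tx": 0, "ty": 0, "tz": 0.04, "wx": 0, "wy": 0, "wz": 0}
    - {"tx": 0, "ty": 0, "tz": 0.04, "wx": 0, "wy": 0, "wz": 0}
    - {"tx": 0, "ty": 0, "tz": 0.04, "wx": 0, "wy": 0, "wz": 0}

```text
time_s: 7.5
position: [496.1, 56.7, 15.7]
tcp_rot: [-0.0, -0.04, 0.999, -0.0]
contact_force: [-0.6, -0.8, 1.2]
width: 53.9
grasp_force: 0.9
```

Run:
```python
from station import arm
from h import *
d={}
for n in('scene','side','wrist'): d[n]=arm.snapshot(n)
s=arm.state();print({k:s[k] for k in('time_s','position','width','contact_force','grasp_force')})
A=cv2.resize(d['side']['image'][190:300,220:360],(420,330),interpolation=cv2.INTER_CUBIC)
B=cv2.resize(d['scene']['image'][190:300,220:346],(378,330),interpolation=cv2.INTER_CUBIC)
C=np.zeros((270,798,3),np.uint8);C[:,:600]=d['wrist']['image'][100:370,20:620]
cv2.imwrite('pics/d4.png',np.vstack([np.hstack([A,B]),C]));pickle.dump(d,open('s5.pkl','wb'))
```

```text
{'time_s': 7.65, 'position': array([496.1867984 ,  56.70361197,  15.94110795]), 'width': 53.87693373068403, 'contact_force': array([-1.63238782, -1.64406416,  1.4399886 ]), 'grasp_force': 0.8910305125027662}
```

View pics/d4.png

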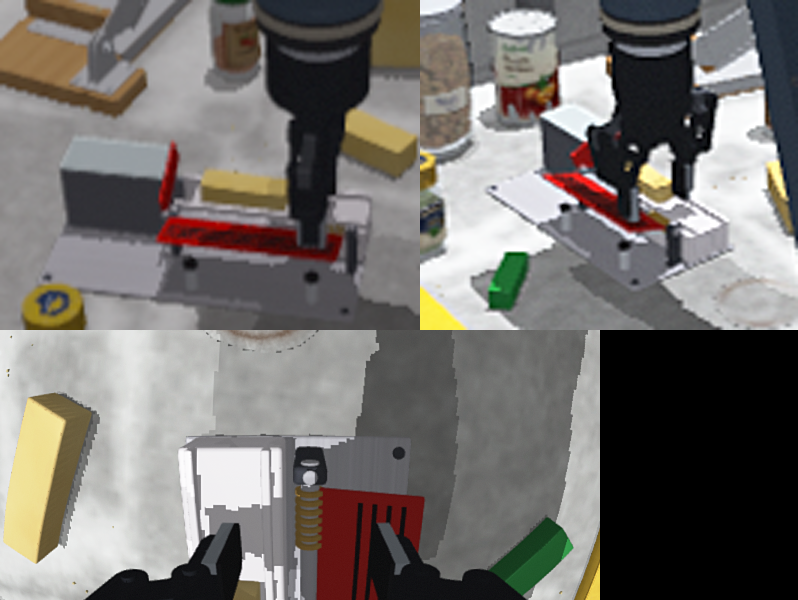

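The flap is opening: the ledge (side crop (250,240)) is pressed by the left finger, the pusher stands behind the stick between the guides. This was the tenth picture; from here I measure by numbers only. Press on to the stop.

Call:
arm_command:
  rows:
    - {"tx": 0, "ty": 0, "tz": 0.016, "wx": 0, "wy": 0, "wz": 0}
    - {"tx": 0, "ty": 0, "tz": 0.024, "wx": 0, "wy": 0, "wz": 0}
    - {"tx": 0, "ty": 0, "tz": 0.024, "wx": 0, "wy": 0, "wz": 0}
    - {"tx": 0, "ty": 0, "tz": 0.024, "wx": 0, "wy": 0, "wz": 0}

```text
time_s: 8.05
position: [496.4, 56.9, 9.9]
tcp_rot: [0.0, -0.04, 0.999, 0.0]
contact_force: [0.3, 0.7, 2.7]
width: 53.4
grasp_force: 1.2
```

Call:
arm_command:
  rows:
    - {"tx": 0, "ty": 0, "tz": 0.008, "wx": 0, "wy": 0, "wz": 0}
    - {"tx": 0, "ty": 0, "tz": 0.008, "wx": 0, "wy": 0, "wz": 0}
    - {"tx": 0, "ty": 0, "tz": 0.008, "wx": 0, "wy": 0, "wz": 0}

```text
time_s: 8.35
position: [496.3, 56.8, 7.9]
tcp_rot: [0.0, -0.04, 0.999, 0.0]
contact_force: [1.3, 1.4, 2.6]
width: 54.0
grasp_force: 1.3
```

Call:
arm_command:
  rows:
    - {"tx": 0, "ty": 0, "tz": 0.008, "wx": 0, "wy": 0, "wz": 0}
    - {"tx": 0, "ty": 0, "tz": 0.008, "wx": 0, "wy": 0, "wz": 0}
    - {"tx": 0, "ty": 0, "tz": 0.008, "wx": 0, "wy": 0, "wz": 0}

```text
time_s: 8.65
position: [496.4, 56.9, 5.9]
tcp_rot: [0.0, -0.04, 0.999, 0.0]
contact_force: [0.2, 2.7, 2.7]
width: 54.0
grasp_force: 1.6
```

Call:
arm_command:
  rows:
    - {"tx": 0, "ty": 0, "tz": 0.008, "wx": 0, "wy": 0, "wz": 0}
    - {"tx": 0, "ty": 0, "tz": 0.008, "wx": 0, "wy": 0, "wz": 0}
    - {"tx": 0, "ty": 0, "tz": 0.008, "wx": 0, "wy": 0, "wz": 0}

```text
time_s: 8.95
position: [496.3, 56.8, 3.9]
tcp_rot: [0.0, -0.04, 0.999, 0.0]
contact_force: [0.5, 2.3, 2.0]
width: 53.8
grasp_force: 1.7
```

```bash
cat > ang.py <<'E'
from station import arm
from h import *
a=np.radians(4.5);Rk=np.array([[np.cos(a),np.sin(a)],[-np.sin(a),np.cos(a)]]);O=np.array([620.2,31.8])
k=lambda x,y,z:np.r_[O+Rk.T@[x,y],z]
def redm(im):
    h=cv2.cvtColor(im,cv2.COLOR_BGR2HSV);return (h[...,1]>120)&(h[...,2]>50)&((h[...,0]<8)|(h[...,0]>172))
def flap(d,xs=(-60,-50,-40,-30)):
    out=[]
    for x in xs:
        C=[proj(d,k(x,36+44*np.cos(.7-q),42+44*np.sin(.7-q))) for q in np.arange(0,1.05,.02)]
        c=int(round(C[30][0]));r=np.where(redm(d['image'])[230:300,c])[0]
        if len(r): out.append(round(float(np.interp(r.max()+230.5,[p[1] for p in C],np.arange(0,1.05,.02))),2))
    return out
if __name__=='__main__':
    d=arm.snapshot('side');s=arm.state()
    print('flap',flap(d));print('t',s['time_s'],'tcp k',Rk@(s['position'][:2]-O),s['position'][2],'F',s['contact_force'].round(1))
    print('ref shut',flap(pickle.load(open('s0.pkl','rb'))['side']),'d4',flap(pickle.load(open('s5.pkl','rb'))['side']))
E
python3 ang.py
```

```text
flap [0.96, 0.91, 0.95, 0.99]
t 9.0 tcp k [-121.53350478   34.65858465] 3.928425412550847 F [0.1 2.3 3.2]
ref shut [0.02, 0.05, 0.02, 0.04] d4 [0.45, 0.48, 0.45, 0.48]
```

Call:
arm_command:
  rows:
    - {"tx": 0, "ty": 0, "tz": 0.004, "wx": 0, "wy": 0, "wz": 0}
    - {"tx": 0, "ty": 0, "tz": 0.004, "wx": 0, "wy": 0, "wz": 0}
    - {"tx": 0, "ty": 0, "tz": 0.004, "wx": 0, "wy": 0, "wz": 0}

```text
time_s: 9.3
position: [496.3, 56.8, 2.9]
tcp_rot: [0.0, -0.04, 0.999, -0.0]
contact_force: [0.8, 1.0, 2.9]
width: 53.8
grasp_force: 1.7
```

Call:
arm_command:
  rows:
    - {"tx": -0.02, "ty": 0, "tz": 0, "wx": 0, "wy": 0, "wz": 0}
    - {"tx": -0.04, "ty": 0, "tz": 0, "wx": 0, "wy": 0, "wz": 0}
    - {"tx": -0.04, "ty": 0, "tz": 0, "wx": 0, "wy": 0, "wz": 0}

```text
time_s: 9.6
position: [506.9, 57.6, 2.8]
tcp_rot: [0.0, -0.04, 0.999, -0.0]
contact_force: [1.7, 0.2, 2.9]
width: 53.9
grasp_force: 1.7
```

```bash
python3 ang.py
```

```text
flap [0.96, 1.0, 0.95, 0.99]
t 9.65 tcp k [-110.89788271   34.56898901] 2.902136929126907 F [ 2.3 -0.5  3.6]
ref shut [0.02, 0.05, 0.02, 0.04] d4 [0.45, 0.48, 0.45, 0.48]
```

Call:
arm_command:
  rows:
    - {"tx": -0.02, "ty": 0, "tz": 0, "wx": 0, "wy": 0, "wz": 0}
    - {"tx": -0.04, "ty": 0, "tz": 0, "wx": 0, "wy": 0, "wz": 0}
    - {"tx": -0.06, "ty": 0, "tz": 0, "wx": 0, "wy": 0, "wz": 0}
    - {"tx": -0.08, "ty": 0, "tz": 0, "wx": 0, "wy": 0, "wz": 0}
    - {"tx": -0.1, "ty": 0, "tz": 0, "wx": 0, "wy": 0, "wz": 0}

```text
time_s: 10.15
position: [531.5, 59.7, 2.8]
tcp_rot: [-0.0, -0.04, 0.999, 0.0]
contact_force: [-1.3, 0.8, 4.1]
width: 53.8
grasp_force: 1.8
```

```bash
cat > st.py <<'E'
from ang import *
# stick: yellow pixels near the deck/pocket in the side view, cast onto z=54
def st(d):
    h=cv2.cvtColor(d['image'],cv2.COLOR_BGR2HSV);m=cv2.inRange(h,(15,70,90),(35,255,255))
    p=[proj(d,k(x,y,54)) for x in(-110,95) for y in(-16,16)];p=np.array(p)
    r0,r1,c0,c1=int(p[:,1].min())-4,int(p[:,1].max())+10,int(p[:,0].min()),int(p[:,0].max())
    q=np.zeros_like(m);q[r0:r1,c0:c1]=m[r0:r1,c0:c1];v,u=np.where(q>0)
    if len(u)==0: return 'none'
    f_=lambda uu:(Rk@(onz(d,(uu,np.median(v)),50)[:2]-O))[0]
    return len(u),u.min(),u.max(),v.min(),v.max(),'x',round(f_(u.max()+.5)),round(f_(u.min()-.5))
if __name__=='__main__':
    d=arm.snapshot('side');s=arm.state();w=arm.snapshot('wrist');pickle.dump({'side':d,'wrist':w},open('s6.pkl','wb'))
    print('stick',st(d),'ref',st(pickle.load(open('s5.pkl','rb'))['side']))
    print('flap',flap(d),'t',s['time_s'],'tcp k',(Rk@(s['position'][:2]-O)).round(1),s['position'][2].round(1),'F',s['contact_force'].round(1))
E
python3 st.py
```

```text
stick (200, np.int64(280), np.int64(299), np.int64(246), np.int64(257), 'x', -54, -6) ref (295, np.int64(287), np.int64(315), np.int64(247), np.int64(259), 'x', -94, -25)
flap [0.96, 1.0, 0.95, 0.99] t 10.2 tcp k [-85.4  34.7] 2.9 F [-1.5 -0.3  3.8]
```

Call:
arm_command:
  rows:
    - {"tx": -0.02, "ty": 0, "tz": 0, "wx": 0, "wy": 0, "wz": 0}
    - {"tx": -0.04, "ty": 0, "tz": 0, "wx": 0, "wy": 0, "wz": 0}
    - {"tx": -0.06, "ty": 0, "tz": 0, "wx": 0, "wy": 0, "wz": 0}
    - {"tx": -0.08, "ty": 0, "tz": 0, "wx": 0, "wy": 0, "wz": 0}
    - {"tx": -0.1, "ty": 0, "tz": 0, "wx": 0, "wy": 0, "wz": 0}

```text
time_s: 10.75
position: [556.5, 61.6, 2.9]
tcp_rot: [-0.0, -0.04, 0.999, -0.0]
contact_force: [-3.0, 1.2, 3.2]
width: 54.0
grasp_force: 1.8
```

```bash
python3 st.py
```

```text
stick (116, np.int64(277), np.int64(287), np.int64(244), np.int64(256), 'x', -25, 2) ref (295, np.int64(287), np.int64(315), np.int64(247), np.int64(259), 'x', -94, -25)
flap [0.96, 1.0, 0.95, 0.99] t 10.8 tcp k [-60.4  34.8] 2.9 F [-1.2  0.3  2.4]
```

Call:
arm_command:
  rows:
    - {"tx": -0.02, "ty": 0, "tz": 0, "wx": 0, "wy": 0, "wz": 0}
    - {"tx": -0.04, "ty": 0, "tz": 0, "wx": 0, "wy": 0, "wz": 0}
    - {"tx": -0.06, "ty": 0, "tz": 0, "wx": 0, "wy": 0, "wz": 0}
    - {"tx": -0.08, "ty": 0, "tz": 0, "wx": 0, "wy": 0, "wz": 0}
    - {"tx": -0.1, "ty": 0, "tz": 0, "wx": 0, "wy": 0, "wz": 0}

```text
time_s: 11.35
position: [581.4, 63.6, 2.9]
tcp_rot: [-0.0, -0.04, 0.999, 0.0]
contact_force: [-3.1, -0.2, 2.8]
width: 53.8
grasp_force: 1.7
```

```bash
python3 st.py
```

```text
stick (2, np.int64(276), np.int64(276), np.int64(257), np.int64(258), 'x', -5, -3) ref (295, np.int64(287), np.int64(315), np.int64(247), np.int64(259), 'x', -94, -25)
flap [0.96, 1.0, 0.95, 0.99] t 11.4 tcp k [-35.5  34.8] 2.9 F [-2.3  0.8  3.7]
```

Call:
arm_command:
  rows:
    - {"tx": -0.02, "ty": 0, "tz": 0, "wx": 0, "wy": 0, "wz": 0}
    - {"tx": -0.04, "ty": 0, "tz": 0, "wx": 0, "wy": 0, "wz": 0}
    - {"tx": -0.056, "ty": 0, "tz": 0, "wx": 0, "wy": 0, "wz": 0}
    - {"tx": -0.064, "ty": 0, "tz": 0, "wx": 0, "wy": 0, "wz": 0}
    - {"tx": -0.064, "ty": 0, "tz": 0, "wx": 0, "wy": 0, "wz": 0}

```text
time_s: 11.95
position: [589.5, 63.2, 1.7]
tcp_rot: [-0.007, -0.039, 0.999, -0.001]
contact_force: [-51.7, -7.9, 34.4]
width: 53.5
grasp_force: 25.9
```

```bash
python3 st.py
python3 - <<'E'
from ang import *
# yellow in the wrist and scene views near the pocket (roof is clear)
for n in('wrist','scene'):
    d=arm.snapshot(n);h=cv2.cvtColor(d['image'],cv2.COLOR_BGR2HSV);m=cv2.inRange(h,(15,50,70),(38,255,255))
    fe=n=='wrist';P=np.array([proj(d,k(x,y,z),fe) for x in(-30,90) for y in(-18,18) for z in(4,60)])
    lo,hi=P.min(0).astype(int),P.max(0).astype(int);q=m[max(lo[1],0):hi[1],lo[0]:hi[0]];v,u=np.where(q>0)
    print(n,lo,hi,len(u),(u.min()+lo[0],u.max()+lo[0],v.min()+lo[1],v.max()+lo[1]) if len(u) else '')
E
```

```text
stick none ref (295, np.int64(287), np.int64(315), np.int64(247), np.int64(259), 'x', -94, -25)
flap [1.04, 1.0, 1.04, 1.04] t 12.0 tcp k [-28.2  33.7] 1.7 F [-51.5  -6.9  34.1]
wrist [185 280] [300 521] 1019 (np.int64(194), np.int64(273), np.int64(348), np.int64(411))
scene [260 225] [294 259] 75 (np.int64(277), np.int64(285), np.int64(234), np.int64(248))
```

The push jammed (−52 N), so I back off at once and analyse.

Call:
arm_command:
  rows:
    - {"tx": 0.04, "ty": 0, "tz": 0, "wx": 0, "wy": 0, "wz": 0}
    - {"tx": 0.064, "ty": 0, "tz": 0, "wx": 0, "wy": 0, "wz": 0}
    - {"tx": 0.064, "ty": 0, "tz": 0, "wx": 0, "wy": 0, "wz": 0}

```text
time_s: 12.45
position: [581.0, 63.6, 3.3]
tcp_rot: [0.0, -0.04, 0.999, 0.0]
contact_force: [-2.0, 0.4, 3.2]
width: 54.0
grasp_force: 1.7
```

```bash
cat > pk.py <<'E'
from ang import *
D={n:arm.snapshot(n) for n in('wrist','scene','side')};pickle.dump(D,open('s7.pkl','wb'));s=arm.state()
print('flap',flap(D['side']),'t',s['time_s'],'tcp k',(Rk@(s['position'][:2]-O)).round(1),s['position'][2].round(1),'F',s['contact_force'].round(1),s['grasp_force'])
for n in D:
    d=D[n];fe=n=='wrist';h=cv2.cvtColor(d['image'],cv2.COLOR_BGR2HSV)
    P=np.array([proj(d,k(x,y,z),fe) for x in(-60,90) for y in(-18,18) for z in(4,75)])
    lo,hi=P.min(0).astype(int).clip(0),P.max(0).astype(int)
    m=cv2.inRange(h,(15,50,70),(38,255,255))[lo[1]:hi[1],lo[0]:hi[0]]
    nn,l,stt,c=cv2.connectedComponentsWithStats(m)
    for i in range(1,nn):
        if stt[i,4]>12: print(n,'bbox u',stt[i,0]+lo[0],stt[i,0]+stt[i,2]+lo[0],'v',stt[i,1]+lo[1],stt[i,1]+stt[i,3]+lo[1],'area',stt[i,4],'col',np.median(h[lo[1]:hi[1],lo[0]:hi[0]][l==i],0))
    # where the stick would show: on edge line, flat in pocket
    for nm,pts in(('tips k(-40,0,54)',(-40,0,54)),('roof front',(3,0,67)),('flat ctr top',(34,0,24)),('deck end',(-16,0,34)),('pocket back',(84,0,4))): print('   ',nm,proj(d,k(*pts),fe).round(0))
E
python3 pk.py
```

```text
flap [0.96, 0.91, 0.95, 0.99] t 12.6 tcp k [-36.4  34.8] 3.0 F [-2.3 -0.1  3.4] 1.699901030806359
wrist bbox u 248 277 v 360 410 area 1044 col [ 21. 110. 111.]
    tips k(-40,0,54) [233. 323.]
    roof front [239. 428.]
    flat ctr top [260. 416.]
    deck end [248. 349.]
    pocket back [271. 450.]
scene bbox u 277 287 v 235 249 area 87 col [ 22. 112. 146.]
    tips k(-40,0,54) [291. 244.]
    roof front [282. 235.]
    flat ctr top [277. 244.]
    deck end [286. 247.]
    pocket back [267. 244.]
    tips k(-40,0,54) [294. 249.]
    roof front [276. 243.]
    flat ctr top [265. 256.]
    deck end [284. 255.]
    pocket back [246. 260.]
```

Run:
```python
from ang import *
D=pickle.load(open('s7.pkl','rb'));d=D['wrist'];h=cv2.cvtColor(d['image'],cv2.COLOR_BGR2HSV)
m=np.zeros((480,640),np.uint8);m[345:420,235:290]=cv2.inRange(h,(15,50,70),(38,255,255))[345:420,235:290]
for v in range(356,414,4):
    u=np.where(m[v])[0]
    if len(u):
        r=[v,int(u.min()),int(u.max()),int(np.median(h[v,u,2]))]
        for z in(4,24,40,54):
            A,B=[Rk@(onz(d,(q,v),z,True)[:2]-O) for q in(u.min()-.5,u.max()+.5)];r.append((z,A.round(0).tolist(),B.round(0).tolist()))
        print(r)
print('right of mask:',d['image'][[365,385,400],246].tolist(),d['image'][[365,385,400],279].tolist(),d['image'][[412,414,418],262].tolist(),d['image'][[350,354,357],262].tolist())
d=D['scene'];h=cv2.cvtColor(d['image'],cv2.COLOR_BGR2HSV)
print(h[230:252,272:292,0].astype(int)*((h[230:252,272:292,1]>50)))
```

```text
[360, 256, 260, 106, (4, [10.0, -4.0], [10.0, -1.0]), (24, [-3.0, 1.0], [-4.0, 3.0]), (40, [-14.0, 4.0], [-14.0, 7.0]), (54, [-23.0, 7.0], [-23.0, 10.0])]
[364, 255, 276, 112, (4, [13.0, -4.0], [12.0, 8.0]), (24, [-1.0, 0.0], [-1.0, 11.0]), (40, [-12.0, 4.0], [-12.0, 14.0]), (54, [-21.0, 7.0], [-22.0, 16.0])]
[368, 253, 276, 110, (4, [15.0, -6.0], [15.0, 8.0]), (24, [2.0, -1.0], [1.0, 11.0]), (40, [-10.0, 3.0], [-10.0, 14.0]), (54, [-19.0, 6.0], [-20.0, 16.0])]
[372, 252, 276, 111, (4, [18.0, -7.0], [18.0, 8.0]), (24, [4.0, -2.0], [3.0, 11.0]), (40, [-7.0, 2.0], [-8.0, 13.0]), (54, [-17.0, 5.0], [-18.0, 16.0])]
[376, 251, 276, 111, (4, [21.0, -8.0], [20.0, 8.0]), (24, [7.0, -3.0], [6.0, 11.0]), (40, [-5.0, 1.0], [-6.0, 13.0]), (54, [-15.0, 5.0], [-16.0, 16.0])]
[380, 249, 276, 111, (4, [24.0, -9.0], [23.0, 7.0]), (24, [9.0, -4.0], [9.0, 11.0]), (40, [-3.0, 0.0], [-3.0, 13.0]), (54, [-13.0, 4.0], [-14.0, 15.0])]
[384, 248, 276, 111, (4, [27.0, -10.0], [26.0, 7.0]), (24, [12.0, -5.0], [11.0, 10.0]), (40, [-0.0, -1.0], [-1.0, 13.0]), (54, [-11.0, 3.0], [-12.0, 15.0])]
[388, 249, 276, 11
[... 2255 characters left out ...]
 102   0
    0   0]
 [107   0   0   0 178   0  23  22  22  21  22  22  23  22 111   0   0   0
    0   0]
 [  0 102   0 179 167  25  22  21  21  21  22  22  21  21 113 107   0   0
    0   0]
 [  0   0   0 108 108  20  19   0   0  20  22  22  21  22   0 116 114   0
    0   0]
 [  0   0   0 105   0   0   0   0   0   0  20  22  22  22  18 120   0 135
    0   0]
 [  0   0   0   0   0   0   0   0   0   0   0  21  20   0   0   0 114 100
    0   0]
 [  0   0   0   0   0   0   0   0   0   0   0   0   0   0   0   0   0   0
    0   0]
 [  0   0   0   0 178   0   0   0   0   0   0   0   0   0   0   0   0   0
    0   0]
 [  0   0   0   0   1   0 176   0   0   0   0   0   0   0   0   0   0   0
    0   0]]
```

Run:
```python
from ang import *
D=pickle.load(open('s7.pkl','rb'))
def onY(d,p,y):
    o,v=ray(d,p);n=np.array([-np.sin(np.radians(4.5)),np.cos(np.radians(4.5))])
    t=(y-n@(o[:2]-O))/(n@v[:2]);X=o+t*v;return (round(float((Rk@(X[:2]-O))[0])),round(float(X[2])))
sc,sd=D['scene'],D['side']
for p in((284,235),(281,236),(279,240),(277,245),(283,248),(285,247),(285,241)):print('scene',p,[ (y,onY(sc,p,y)) for y in(-12,0,12)])
# gripper silhouette in the side view, dark pixels: lowest row per column -> z in plane y=34
im=sd['image'].astype(int);dk=(im.max(2)<62)
for c in range(262,322,3):
    r=np.where(dk[120:262,c])[0];
    if len(r):
        runs=np.split(r,np.where(np.diff(r)>1)[0]+1);rr=max(runs,key=len);v=rr.max()+120
        print('side',c,v,'y34',onY(sd,(c,v+.5),34),'y68',onY(sd,(c,v+.5),68),'y0',onY(sd,(c,v+.5),0))
print('flap top corner side px',proj(sd,k(-1,24,98)),'scene',proj(sc,k(-1,24,98)))
```

```text
scene (284, 235) [(-12, (10, 61)), (0, (-7, 71)), (12, (-23, 82))]
scene (281, 236) [(-12, (26, 51)), (0, (9, 62)), (12, (-8, 72))]
scene (279, 240) [(-12, (37, 33)), (0, (20, 44)), (12, (3, 55))]
scene (277, 245) [(-12, (49, 11)), (0, (32, 22)), (12, (15, 33))]
scene (283, 248) [(-12, (18, 13)), (0, (1, 24)), (12, (-16, 35))]
scene (285, 247) [(-12, (7, 21)), (0, (-9, 32)), (12, (-26, 43))]
scene (285, 241) [(-12, (6, 42)), (0, (-11, 53)), (12, (-27, 63))]
side 262 169 y34 (9, 288) y68 (-1, 308) y0 (20, 268)
side 265 193 y34 (8, 230) y68 (-3, 252) y0 (19, 208)
side 268 196 y34 (2, 223) y68 (-9, 246) y0 (12, 200)
side 271 198 y34 (-4, 218) y68 (-15, 241) y0 (6, 196)
side 274 199 y34 (-11, 217) y68 (-21, 240) y0 (-1, 194)
side 277 200 y34 (-17, 215) y68 (-27, 238) y0 (-8, 192)
side 280 201 y34 (-24, 213) y68 (-33, 236) y0 (-15, 190)
side 283 201 y34 (-30, 213) y68 (-39, 236) y0 (-21, 190)
side 286 201 y34 (-37, 214) y68 (-46, 237) y0 (-28, 191)
side 289 200 y34 (-44, 217) y68 (-52, 240) y0 (-35, 194)
side 292 200 y34 (-50, 218) y68 (-58, 241) y0 (-42, 195)
side 295 199 y34 (-57, 221) y68 (-65, 244) y0 (-49, 198)
side 298 198 y34 (-64, 224) y68 (-71, 247) y0 (-56, 202)
side 301 196 y34 (-70, 230) y68 (-77, 252) y0 (-63, 207)
side 304 194 y34 (-77, 235) y68 (-84, 258) y0 (-70, 213)
side 307 168 y34 (-85, 298) y68 (-91, 317) y0 (-78, 279)
side 310 160 y34 (-91, 317) y68 (-97, 335) y0 (-85, 298)
flap top corner side px [274.26109733 239.63914474] scene [275.89589446 228.61432414]
```

Gripper body is clear of the flap; the reaction direction (back and up at ~30°) points to the stick resting nose-down. I draw the pusher back a little, holding the flap open, to measure the stick unobstructed.

Call:
arm_command:
  rows:
    - {"tx": 0.03, "ty": 0, "tz": 0, "wx": 0, "wy": 0, "wz": 0}
    - {"tx": 0.06, "ty": 0, "tz": 0, "wx": 0, "wy": 0, "wz": 0}
    - {"tx": 0.09, "ty": 0, "tz": 0, "wx": 0, "wy": 0, "wz": 0}
    - {"tx": 0.1, "ty": 0, "tz": 0, "wx": 0, "wy": 0, "wz": 0}

```text
time_s: 13.0
position: [555.3, 61.6, 3.0]
tcp_rot: [-0.0, -0.04, 0.999, 0.0]
contact_force: [2.5, 0.9, 3.3]
width: 53.9
grasp_force: 1.7
```

```bash
cat > fc.py <<'E'
from ang import *
D={n:arm.snapshot(n) for n in('wrist','scene','side')};pickle.dump(D,open('s8.pkl','wb'));s=arm.state()
print('flap',flap(D['side']),'t',s['time_s'],'tcp k',(Rk@(s['position'][:2]-O)).round(1),s['position'][2].round(1),'F',s['contact_force'].round(1))
for n in D:
    d=D[n];h=cv2.cvtColor(d['image'],cv2.COLOR_BGR2HSV);fe=n=='wrist'
    P=np.array([proj(d,k(x,y,z),fe) for x in(-70,90) for y in(-18,18) for z in(4,70)]);lo,hi=P.min(0).astype(int),P.max(0).astype(int)
    m=np.zeros((480,640),np.uint8);m[lo[1]:hi[1],lo[0]:hi[0]]=cv2.inRange(h,(15,50,60),(38,255,255))[lo[1]:hi[1],lo[0]:hi[0]]
    c=cv2.findContours(m,0,2)[0]
    for q in c:
        if cv2.contourArea(q)>15:
            print(n,'area',cv2.contourArea(q),'poly',cv2.approxPolyDP(q,1.5,True)[:,0].tolist())
            if fe:
                for v in range(q[:,0,1].min()+2,q[:,0,1].max(),6):
                    u=np.where(m[v])[0];w=[np.linalg.norm(onz(d,(u.max()+.5,v),z,True)-onz(d,(u.min()-.5,v),z,True)) for z in(4,60)]
                    z=np.interp(-23,[-w[0],-w[1]],[4,60]);X=Rk@(onz(d,(u.mean(),v),z,True)[:2]-O);print(v,u.min(),u.max(),'V',int(np.median(h[v,u,2])),'z from width',round(float(z)),'x,y',X.round(1))
E
python3 fc.py
```

```text
flap [0.96, 1.0, 0.95, 0.99] t 13.15 tcp k [-62.3  34.8] 2.8 F [-2.   0.5  3. ]
wrist area 227.5 poly [[251, 391], [257, 409], [259, 409], [262, 400], [279, 401], [278, 397]]
393 251 265 V 182 z from width 4 x,y [ 7.7 -4.2]
399 253 279 V 111 z from width 4 x,y [12.1  0.2]
405 255 260 V 193 z from width 4 x,y [17.3 -5.4]
scene area 81.0 poly [[290, 236], [284, 237], [280, 245], [283, 247], [290, 244]]
side area 119.0 poly [[289, 242], [286, 241], [277, 249], [276, 258], [278, 255], [284, 256], [287, 253]]
```

Run:
```python
from ang import *
D=pickle.load(open('s8.pkl','rb'))
def onY(d,p,y):
    o,v=ray(d,p);n=np.array([-np.sin(np.radians(4.5)),np.cos(np.radians(4.5))])
    t=(y-n@(o[:2]-O))/(n@v[:2]);X=o+t*v;return (round(float((Rk@(X[:2]-O))[0])),round(float(X[2])))
for p in((289,242),(286,241),(277,249),(276,258),(278,255),(284,256),(287,253)):print('side',p,[onY(D['side'],p,y) for y in(-11,0,12)])
for p in((290,236),(284,237),(280,245),(283,247),(290,244)):print('scene',p,[onY(D['scene'],p,y) for y in(-11,0,12)])
h=cv2.cvtColor(D['side']['image'],cv2.COLOR_BGR2HSV)
print('V');print((h[238:260,272:294,2].astype(int)*((h[238:260,272:294,0]>15)&(h[238:260,272:294,0]<38)&(h[238:260,272:294,1]>50))))
b=D['side']['image'][238:260,290:300].max(2);print(b)
```

```text
side (289, 242) [(-27, 67), (-30, 76), (-33, 85)]
side (286, 241) [(-20, 69), (-23, 78), (-26, 88)]
side (277, 249) [(4, 41), (1, 50), (-2, 60)]
side (276, 258) [(9, 11), (6, 21), (2, 31)]
side (278, 255) [(3, 21), (0, 31), (-4, 42)]
side (284, 256) [(-12, 20), (-15, 30), (-18, 40)]
side (287, 253) [(-20, 31), (-23, 40), (-26, 51)]
scene (290, 236) [(-22, 70), (-37, 80), (-53, 90)]
scene (284, 237) [(9, 55), (-6, 64), (-23, 75)]
scene (280, 245) [(32, 18), (16, 28), (-1, 39)]
scene (283, 247) [(16, 18), (1, 28), (-16, 39)]
scene (290, 244) [(-20, 43), (-35, 53), (-51, 63)]
V
[[  0   0   0   0   0   0   0   0   0   0   0   0   0   0   0   0   0   0
    0   0   0   0]
 [  0   0   0   0   0   0   0   0   0   0   0   0   0   0   0   0   0   0
    0   0   0   0]
 [  0   0   0   0   0   0   0   0   0   0   0   0   0   0   0   0   0   0
    0   0   0   0]
 [  0   0   0   0   0   0   0   0   0   0   0   0   0   0 157 162   0   0
    0   0   0   0]
 [  0   0   0   0   0   0   0   0   0   0   0   0   0 147 160 170 171 136
    0   0   0   0]
 [  0   0   0   0   0   0   0   0   0   0   0   0 151
[... 1555 characters left out ...]
30 24]
 [36 23 23 30 42 46 46 42 29 23]
 [62 24 24 37 43 47 46 41 29 23]
 [71 24 25 39 44 44 45 40 28 23]
 [64 24 25 42 46 46 47 38 28 24]
 [68 26 30 42 46 47 45 38 28 22]
 [66 22 38 43 46 45 44 36 26 22]
 [55 25 37 44 44 46 43 34 26 21]
 [26 32 44 45 44 45 38 30 23 21]
 [25 37 45 46 45 43 28 24 24 24]
 [27 44 49 50 49 43 28 27 25 23]
 [26 48 52 52 52 41 32 26 25 25]
 [24 42 46 46 46 37 28 24 24 23]
 [22 41 46 44 46 36 26 25 22 23]
 [25 36 43 45 44 36 26 23 21 21]
 [23 30 43 45 43 41 28 22 26 24]
 [22 29 39 39 39 39 25 25 21 23]
 [23 23 27 25 28 30 25 24 23 22]
 [23 23 24 23 21 24 22 22 23 22]
 [23 23 22 24 23 23 25 23 24 23]
 [22 22 23 25 24 21 22 22 23 24]
 [21 22 23 22 23 23 21 26 25 23]]
```

The numbers now show it clearly: the stick lies nose-down at ~38°, underside on the deck edge, rear bottom corner about (−33, 47); pushing it level lifts its rear against the roof. I'll roll the tool about the ledge tip so the pusher rises ~18 mm, then push its rear end forward and down along its axis.

Call:
arm_command:
  rows:
    - {"tx": 0, "ty": -0.01, "tz": -0.012, "wx": 0.05, "wy": 0, "wz": 0}
    - {"tx": 0, "ty": -0.02, "tz": -0.024, "wx": 0.1, "wy": 0, "wz": 0}
    - {"tx": 0, "ty": -0.032, "tz": -0.038, "wx": 0.167, "wy": 0, "wz": 0}
    - {"tx": 0, "ty": -0.032, "tz": -0.038, "wx": 0.167, "wy": 0, "wz": 0}

```text
time_s: 13.55
position: [556.6, 54.9, 12.1]
tcp_rot: [0.005, -0.041, 0.99, -0.132]
contact_force: [0.4, -1.5, 2.7]
width: 54.0
grasp_force: 1.3
```

```bash
python3 ang.py | head -2
```

```text
flap [0.96, 0.91, 0.95, 0.99]
t 13.6 tcp k [-61.62554584  27.93927648] 11.923703399202298 F [0.1 2.5 2.2]
```

Call:
arm_command:
  rows:
    - {"tx": -0.03, "ty": 0, "tz": 0, "wx": 0, "wy": 0, "wz": 0}
    - {"tx": -0.06, "ty": 0, "tz": 0, "wx": 0, "wy": 0, "wz": 0}
    - {"tx": -0.08, "ty": 0, "tz": 0, "wx": 0, "wy": 0, "wz": 0}
    - {"tx": -0.08, "ty": 0, "tz": 0, "wx": 0, "wy": 0, "wz": 0}

```text
time_s: 14.0
position: [577.8, 54.7, 12.4]
tcp_rot: [0.006, -0.039, 0.991, -0.13]
contact_force: [1.6, -1.5, 4.2]
width: 53.7
grasp_force: 1.4
```

Call:
arm_command:
  rows:
    - {"tx": -0.02, "ty": 0.006, "tz": 0.005, "wx": -0.025, "wy": 0, "wz": 0}
    - {"tx": -0.036, "ty": 0.012, "tz": 0.01, "wx": -0.05, "wy": 0, "wz": 0}
    - {"tx": -0.036, "ty": 0.012, "tz": 0.01, "wx": -0.05, "wy": 0, "wz": 0}

```text
time_s: 14.3
position: [586.1, 57.5, 9.4]
tcp_rot: [0.004, -0.039, 0.995, -0.091]
contact_force: [0.2, 1.4, 3.0]
width: 53.6
grasp_force: 1.5
```

```bash
python3 ang.py | head -2; python3 fc.py | grep -v V
```

```text
flap [0.96, 0.91, 0.95, 0.99]
t 14.35 tcp k [-32.12160254  28.39062559] 9.431227216680902 F [ 1.  -0.2  3.2]
flap [0.96, 0.91, 0.95, 0.99] t 14.5 tcp k [-32.5  28.9] 9.4 F [ 2.3 -0.9  2.7]
wrist area 1468.5 poly [[262, 316], [261, 344], [248, 383], [251, 392], [284, 380], [287, 375], [287, 370], [266, 318]]
scene area 34.5 poly [[277, 244], [277, 246], [280, 245], [284, 248], [287, 246], [283, 241]]
scene area 27.5 poly [[295, 222], [296, 225], [294, 226], [300, 230], [301, 225]]
```

Call:
arm_command:
  rows:
    - {"tx": -0.013, "ty": 0.006, "tz": 0.005, "wx": -0.023, "wy": 0, "wz": 0}
    - {"tx": -0.026, "ty": 0.011, "tz": 0.01, "wx": -0.046, "wy": 0, "wz": 0}
    - {"tx": -0.038, "ty": 0.017, "tz": 0.0145, "wx": -0.07, "wy": 0, "wz": 0}
    - {"tx": -0.038, "ty": 0.017, "tz": 0.0145, "wx": -0.07, "wy": 0, "wz": 0}

```text
time_s: 14.9
position: [594.5, 62.3, 4.8]
tcp_rot: [0.001, -0.04, 0.999, -0.037]
contact_force: [-0.3, 3.0, 3.0]
width: 53.9
grasp_force: 1.7
```

```bash
python3 fc.py
```

```text
flap [0.96, 1.0, 0.95, 0.99] t 15.05 tcp k [-23.1  32.6] 5.0 F [ 0.6 -1.3  3.1]
wrist area 765.5 poly [[262, 318], [262, 340], [248, 383], [249, 387], [275, 376]]
320 262 263 V 111 z from width 4 x,y [-0.4 -1. ]
326 262 265 V 98 z from width 4 x,y [ 3.3 -0.7]
332 262 266 V 100 z from width 4 x,y [ 7.  -0.7]
338 262 267 V 99 z from width 4 x,y [10.8 -0.6]
344 260 269 V 99 z from width 4 x,y [14.8 -0.9]
350 259 270 V 99 z from width 4 x,y [18.8 -1.2]
356 256 271 V 98 z from width 4 x,y [22.9 -2.1]
362 254 272 V 97 z from width 4 x,y [27.1 -2.7]
368 253 273 V 96 z from width 4 x,y [31.3 -3. ]
374 251 274 V 97 z from width 4 x,y [35.7 -3.7]
380 249 266 V 106 z from width 4 x,y [40.5 -7.1]
386 249 253 V 106 z from width 4 x,y [ 45.6 -11.6]
scene area 27.0 poly [[277, 243], [277, 246], [285, 247], [282, 241]]
scene area 27.0 poly [[294, 222], [298, 230], [301, 229], [301, 225]]
```

```bash
cat > ch.py <<'E'
from ang import *
D=pickle.load(open('s8.pkl','rb'))
for n,P in(('scene',((277,243),(277,246),(285,247),(282,241))),('wrist',((262,318),(266,332),(270,350),(275,376)))):
    print(n,[[(Rk@(onz(D[n],p,z,n=='wrist')[:2]-O)).round(0).tolist() for z in(4,24,40)] for p in P])
for n in('side','scene'):
    d=D[n];h=cv2.cvtColor(d['image'],cv2.COLOR_BGR2HSV)
    q=proj(d,k(-3,0,45)).astype(int);w=h[q[1]-12:q[1]+16,q[0]-14:q[0]+16]
    print(n,q);[print(''.join('Y' if 15<a<38 and b>50 and c>60 else 'R' if (a<8 or a>172) and b>110 else '#' if c<60 else '.' for a,b,c in r)) for r in w]
E
python3 ch.py
```

```text
scene [[[70.0, -27.0], [39.0, -5.0], [14.0, 12.0]], [[54.0, -15.0], [23.0, 6.0], [-1.0, 23.0]], [[33.0, -30.0], [2.0, -9.0], [-22.0, 9.0]], [[71.0, -47.0], [40.0, -25.0], [15.0, -7.0]]]
wrist [[[-2.0, -1.0], [-12.0, 4.0], [-20.0, 8.0]], [[7.0, 0.0], [-4.0, 6.0], [-13.0, 10.0]], [[19.0, 2.0], [6.0, 7.0], [-4.0, 11.0]], [[36.0, 4.0], [22.0, 9.0], [10.0, 12.0]]]
side [278 250]
........####################..
........####################..
.........##################...
.........##################...
.........#################....
.........#################....
.........##################...
.........##################...
.........######YYY#########...
.........######YYY#########...
......##########YY#########...
.....######################...
###########################...
###########################...
###########################...
###########################...
######################..##....
######################........
######################........
######################........
######################........
######################........
######################........
##########
[... 328 characters left out ...]
R#######..........
###RRRRRRRRRR####.............
##RRRRRRRRRR#####..#..........
##RRRRRRRRR..#####.#..........
##RRRRRRRRR..#####.#..........
##RRRRRRRR...#####............
#RRRRRRRR.YYYY####............
#RRRRRRRRYYYYY####............
#RRRRRRRYYYYYY####............
..RRRRRRYYYYYY####............
..RRR.R.YYYYYYY###..Y.........
...R...#YY.YYYYY##............
....##.......YYYY.............
...R#.........................
...RRR........................
...RRRRR......................
...RRRRRR.....................
...RRRRRRRR...................
....RRRRRRRRR.................
...RRRRRRRRRRR................
..RRRRRRRRRRRRRR..............
RRRRRRRRRRRRRRRRRR............
RRRRRRRRRRRRRRRRRRR...........
```

Call:
arm_command:
  rows:
    - {"tx": -0.01, "ty": 0.004, "tz": 0.003, "wx": -0.016, "wy": 0, "wz": 0}
    - {"tx": -0.018, "ty": 0.007, "tz": 0.006, "wx": -0.032, "wy": 0, "wz": 0}
    - {"tx": -0.024, "ty": 0.011, "tz": 0.0095, "wx": -0.047, "wy": 0, "wz": 0}
    - {"tx": -0.024, "ty": 0.011, "tz": 0.0095, "wx": -0.047, "wy": 0, "wz": 0}

```text
time_s: 15.45
position: [600.6, 65.2, 2.1]
tcp_rot: [-0.0, -0.04, 0.999, 0.001]
contact_force: [0.4, 2.7, 3.2]
width: 54.0
grasp_force: 1.8
```

```bash
python3 fc.py | grep -v V; python3 ch.py
```

```text
flap [0.96, 1.0, 0.95, 0.99] t 15.6 tcp k [-16.8  34.9] 2.4 F [-0.1 -0.3  2.8]
wrist area 994.0 poly [[274, 312], [261, 312], [261, 341], [248, 385], [272, 372]]
scene area 16.0 poly [[277, 243], [277, 247], [279, 245], [284, 248], [280, 243]]
scene area 23.5 poly [[296, 223], [296, 228], [300, 230], [301, 225]]
scene [[[70.0, -27.0], [39.0, -5.0], [14.0, 12.0]], [[54.0, -15.0], [23.0, 6.0], [-1.0, 23.0]], [[33.0, -30.0], [2.0, -9.0], [-22.0, 9.0]], [[71.0, -47.0], [40.0, -25.0], [15.0, -7.0]]]
wrist [[[2.0, 2.0], [-8.0, 6.0], [-16.0, 9.0]], [[10.0, 4.0], [-1.0, 7.0], [-10.0, 10.0]], [[22.0, 5.0], [9.0, 9.0], [-1.0, 11.0]], [[39.0, 7.0], [25.0, 10.0], [13.0, 13.0]]]
side [278 250]
.......##################.....
.......###################....
.......##################.....
.......##################.....
.......################.......
.......################.......
......##################......
....#####################.....
....#####################.....
...######################.....
...######################.....
...######################.....
#########################.....
#######
[... 641 characters left out ...]
R#######..........
###RRRRRRRRR#####.#...........
##RRRRRRRRR..####.............
##RRRRRRRRR..####.............
#RRRRRRRRRR.#####.............
#RRRRRRRRR..#####.............
#RRRRRRRRR..#####.............
#RRRRRRRRY..#####.............
..RRRRRRYYYY.####.............
..RRRRR.YYYYY####.............
..RRR.R#YYYYYY###.............
..RR...#YY.YYY###.............
..#.##..Y....YYY#.............
..#R#.........YY..............
..RRRR........................
..RRRRR.......................
..RRRRRRR.....................
..RRRRRRRRR...................
..RRRRRRRRRR..................
.RRRRRRRRRRRRR................
RRRRRRRRRRRRRRRR..............
RRRRRRRRRRRRRRRRR.............
RRRRRRRRRRRRRRRRRRR...........
```

The stick's top edge now sits at z≈24 in the scene view, as for flat. I draw the pusher back, flap still held, to confirm.

Call:
arm_command:
  rows:
    - {"tx": 0.04, "ty": 0, "tz": 0, "wx": 0, "wy": 0, "wz": 0}
    - {"tx": 0.08, "ty": 0, "tz": 0, "wx": 0, "wy": 0, "wz": 0}
    - {"tx": 0.12, "ty": 0, "tz": 0, "wx": 0, "wy": 0, "wz": 0}
    - {"tx": 0.16, "ty": 0, "tz": 0, "wx": 0, "wy": 0, "wz": 0}
    - {"tx": 0.16, "ty": 0, "tz": 0, "wx": 0, "wy": 0, "wz": 0}

```text
time_s: 16.1
position: [559.2, 62.2, 2.4]
tcp_rot: [-0.0, -0.04, 0.999, -0.0]
contact_force: [-2.6, 0.7, 3.2]
width: 53.8
grasp_force: 1.7
```

```bash
python3 fc.py; python3 ch.py | tail -58
python3 - <<'E'
from ang import *
d=pickle.load(open('s8.pkl','rb'))['scene']
for nm,xc in(('xc34',34),('xc29',29)):
    print(nm,'flat corners top',[proj(d,k(xc+a*35,b*11.5,24)).round(0).tolist() for a,b in((-1,-1),(-1,1),(1,1),(1,-1))])
print('tilt: rear top if on edge',[proj(d,k(-7,b*11.5,52)).round(0).tolist() for b in(-1,1)])
E
```

```text
flap [0.96, 1.0, 0.95, 0.99] t 16.25 tcp k [-57.4  35.1] 2.2 F [-2.1 -0.   3.6]
wrist area 395.0 poly [[248, 386], [257, 409], [262, 401], [278, 401], [277, 388]]
388 249 277 V 245 z from width 4 x,y [ 7.1 -0.4]
394 251 277 V 227 z from width 4 x,y [11.6 -0.1]
400 253 277 V 247 z from width 4 x,y [16.3  0.1]
406 256 259 V 176 z from width 4 x,y [21.4 -4.9]
side area 16.0 poly [[276, 258], [278, 256], [283, 257], [284, 255], [277, 254]]
side [278 250]
...........R............######
...........RRR..........######
...........RRR..........######
..........RRRR..........######
..........RRRR...........#####
..........RRRR...........#####
..........RRRR...........#####
..........RRRR..........######
..........RRRR..........######
..........RRR.........########
..........RRR.........########
.........RRRR#........########
#######..RRRR#........########
#########RRRR####.....########
#########RRRR####.....########
########.RRRR#..#......#######
########.RRR.YYYYYYY...#######
########RRRR.YYYYYYYY..#######
########RRRRYYYYYYYY...#######
########RRRRYY.........#######
########RRRRY..........##
[... 639 characters left out ...]
..
###########Y.........#####.#..
##########YYY........#####....
##########YYYYY..#...#####....
#########...YYYYY#....####....
#########.....YY......####....
.#######..............####....
.RR####...............####....
RRR####...............####....
RRR####...............####....
RRR#####................##....
RRR#####..RR..................
RRRR####..RRRR................
RRRR####...RRRR...............
RRRR####...RRRRRR.............
RRRRR###...RRRRRRRR...........
xc34 flat corners top [[286.0, 247.0], [280.0, 249.0], [267.0, 241.0], [273.0, 239.0]]
xc29 flat corners top [[287.0, 248.0], [281.0, 250.0], [268.0, 242.0], [274.0, 240.0]]
tilt: rear top if on edge [[287.0, 240.0], [281.0, 242.0]]
```

The stick now lies flat: its far top edge (280,243)–(285,247) matches the prediction for flat at the pocket's middle. I lift off and let the flap shut.

Call:
arm_command:
  rows:
    - {"tx": 0, "ty": 0, "tz": -0.04, "wx": 0, "wy": 0, "wz": 0}
    - {"tx": 0, "ty": 0, "tz": -0.08, "wx": 0, "wy": 0, "wz": 0}
    - {"tx": 0, "ty": 0, "tz": -0.12, "wx": 0, "wy": 0, "wz": 0}
    - {"tx": 0, "ty": 0, "tz": -0.16, "wx": 0, "wy": 0, "wz": 0}
    - {"tx": 0, "ty": 0, "tz": -0.22, "wx": 0, "wy": 0, "wz": 0}

```text
time_s: 16.75
position: [560.3, 62.3, 58.0]
tcp_rot: [-0.0, -0.04, 0.999, 0.0]
contact_force: [0.6, -0.4, -0.8]
width: 54.3
grasp_force: 0.0
```

Call:
arm_command:
  rows:
    - {"tx": 0, "ty": 0, "tz": -0.15, "wx": 0, "wy": 0, "wz": 0}
    - {"tx": 0, "ty": 0, "tz": -0.3, "wx": 0, "wy": 0, "wz": 0}
    - {"tx": 0, "ty": 0, "tz": -0.44, "wx": 0, "wy": 0, "wz": 0}
    - {"tx": 0, "ty": 0, "tz": -0.5, "wx": 0, "wy": 0, "wz": 0}
    - {"tx": 0, "ty": 0, "tz": -0.5, "wx": 0, "wy": 0, "wz": 0}

```text
time_s: 17.25
position: [561.9, 62.5, 185.4]
tcp_rot: [0.002, -0.04, 0.999, 0.0]
contact_force: [-0.3, 0.7, -1.2]
width: 53.8
grasp_force: 0.0
```

```bash
python3 fc.py; python3 ang.py|tail -1
python3 - <<'E'
from ang import *
D=pickle.load(open('s8.pkl','rb'));d=D['wrist'];h=cv2.cvtColor(d['image'],cv2.COLOR_BGR2HSV)
P=np.array([proj(d,k(x,y,24),True) for x in(-14,84) for y in(-17,17)]);print(P.round(0).tolist())
lo,hi=P.min(0).astype(int),P.max(0).astype(int)
m=h[lo[1]:hi[1]:5,lo[0]:hi[0]:8];print(m[...,0]);print(m[...,1])
E
```

```text
flap [0.02, 0.0, 0.02, 0.04] t 17.4 tcp k [-57.5  35.1] 181.7 F [-0.2 -1.2 -1.4]
wrist area 23.0 poly [[275, 293], [297, 294]]
wrist area 340.0 poly [[275, 263], [276, 278], [298, 277], [298, 263]]
264 275 298 V 230 z from width 26 x,y [-11.9  -1. ]
270 275 298 V 228 z from width 28 x,y [-6.5 -1. ]
276 275 298 V 102 z from width 30 x,y [-1.1 -0.9]
scene area 38.0 poly [[291, 222], [298, 230], [301, 229], [301, 225]]
ref shut [0.02, 0.05, 0.02, 0.04] d4 [0.45, 0.48, 0.45, 0.48]
[[270.0, 261.0], [305.0, 261.0], [275.0, 349.0], [307.0, 349.0]]
[[143 128 128 125 150]
 [143  23  23  23 125]
 [138  22  21  22 130]
 [120  22  21  22 120]
 [  0   0   0   1   0]
 [  0   0   0   0   0]
 [  0   1   1   0   0]
 [ 96  60  53  51  98]
 [ 95  53  53  54  97]
 [ 95  50  51  52  94]
 [ 96  60  57  51  92]
 [ 94  60  53  51  95]
 [ 94  60  57  51  96]
 [ 94  94  95  88  96]
 [ 96  92  99 101  98]
 [ 99  97  98  99  98]
 [ 99  96  99  96  98]
 [ 99  98  96  99  96]]
[[  8   4   4   6   2]
 [  7 108 104 105   9]
 [  7 108 113 115   7]
 [  7 118 123 119   7]
 [215 221 211 215 208]
 [218 211 210 215 211]
 [207 209 209 207 207]
 [ 21  10  13  11  19]
 [ 16  10  11  12  16]
 [ 17  11  12  14  19]
 [ 21  10  12  12  16]
 [ 20  11  11  13  16]
 [ 20  11  11  12  17]
 [ 21  17  15  15  19]
 [ 21  16  16  17  19]
 [ 21  16  19  17  19]
 [ 21  19  18  19  20]
 [ 21  20  18  19  19]]
```

The flap is shut. The stick lies flat: its width puts the top at z≈26, and it spans about x −13 to +57, so its centre is about 12 mm from the middle of the pocket. The arm is clear, so I hand in.

```bash
python3 -c "
from station import arm
print(arm.sign_off())"
```

```text
the job is handed in; nothing more can be done
None
```

I handed the job in after about 17 of the 40 s: by camera the stick lies flat in the pocket, about 12 mm from its middle, with the flap shut and the arm clear. The first push jammed at about 52 N on the stick before a second push got it in, and `sign_off` returned no verdict, so I can't confirm the run passed.

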